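# Find the specimen case that rattles and hold it out over the hand-over mat

## Robot

A 6-joint arm with a two-finger parallel gripper is mounted at the origin on the work surface. World frame = base frame: x ahead of the robot, y to its left, z up, the work surface at z = 0. Lengths are in m, angles in rad, forces in N, time in s.
With the tool pointing down it reaches from about 0.35 to 0.975 m from the base axis. Payload 4.9 kg.
Tool frame: the origin (TCP) lies midway between the tips of the shut fingers; the grasp point (between the pads) lies 19 mm behind it; z points along the fingers, y is the direction in which the jaws open and shut (so a half turn about z gives the same grasp; the last joint's range is limited). The gripper opens to 85 mm and grips with 20 to 120 N. Pads are 22 mm wide; open, the fingers measure 114 mm over their backs; the gripper's body (76 mm by 85 mm) begins 54 mm behind the grasp point. The pads swing forward as they close: fully open they stand 13 mm farther back than shut.
Start: joints at [1.145, 0.053, 1.613, -0, 1.476, -0.119], TCP at [0.189, 0.596, 0.231] pointing down, gripper open.
Joint ranges: [-3.01, 3.01], [-1.01, 2.22], [0.06, 2.58], [-1.02, 4.17], [0.09, 2.62], [-3.14, 3.14]. Speed limits (rad/s): [2.57, 2.57, 3.14, 3.14, 3.14, 3.14].

## Interface

Orientations are given as a unit quaternion [w, x, y, z].
In Python, from plant import state, grab_frame, camera_params, job_done, boxes_of gives the robot as it stands.
- The arm moves only by the tool step_arm, never from a script. Its argument "steps" is a list of rows, each a list of 4 numbers: the shift along the tool's x, y, z in mm, then the turn about the tool's z in degrees. A call has 1 to 8 rows; each row shifts and turns the pose as measured when the row begins, along the tool's axes as they then stand; what a row does not reach is not made up. A row lasts 1/10 s, in which the tool goes at most 50 mm and 8.59 degrees, less where a joint would pass 70% of its speed; a pose out of reach is approached as far as the arm can. A call is refused whole if a number of a shift passes 50 or a number of a turn 8.59, either way. A call with a gripper value outside its range is refused whole. "claw" is the opening in per cent of the stroke, from 0 (shut) to 100 (fully open), set as the call begins (left out, the last holds). The fingers move at their own pace and stop on an object; the grip force is fixed at half the most. Time passes only in rows, so rows that do not move let the fingers close. It gives the time, the measured TCP pose, the force and the opening at its end, in the units of the state.
- state(): the state, without advancing time (a new reading comes with each control period).
- grab_frame(name): name is "scene" or "top" or "wrist"; returns (picture, depth): 400x640x3 uint8, red, green, blue; 400x640 float32, m along the optical axis (not along the pixel's ray), 0 where there is no reading.
- camera_params(name): a dict with "mtx" (3x3 intrinsics, pixels), "extrinsics" (4x4, takes a point from camera to world coordinates); the wrist camera has in their place "T_tool_cam" (4x4, takes a point from camera to tool coordinates, whose origin is the TCP and whose axes are the flange's). Camera axes: x right, y down, z forward; pixel columns grow to the right and rows downward; lengths in m; the calibration is good to about 2 mm. A picture is of the moment at which its call begins: read the wrist's pose just before it. camera_params takes no time and is no camera call.
- job_done(): hands the job in, once; it reports no verdict.
Trained networks look in the newest picture that a camera, given by its name, has taken for a name from the list of things; names that differ only in an ending like _2 or _b are one class to them, and where a whole thing is asked for, a point or a joint stands for the part that bears it (a point fixed in the world has none). Each returns a list of dicts, best first, with "p" (0 to 1); they miss things now and then, are a little off and sometimes report something else, mostly with a low value. They report only what shows in the picture. A call takes as long as a camera call.
- boxes_of(camera, label): "box" ([left, top, width, height] in pixels, round what is visible of it).
The state is a dict: "time": time; "joint_pos": joint angles; "joint_vel": joint speeds; "joint_efforts": joint torques, N m; "tool_pos": TCP position; "tool_rot": TCP orientation; "contact_force": force on the tool from outside, world axes, zero at the start; "ft_torque": the same for the moment, N m; "gripper_width": opening from 0.0 (shut) to 1.0 (fully open).
Only numpy, scipy, OpenCV 4.12 (cv2) and the standard library are available. Lean on these libraries where they do the work, as an engineer would, in place of code of your own. Each camera call takes 0.05 s, during which the arm holds its last target. There are 200 camera calls.

## Task

One of the three sealed specimen cases on the tray has something loose in it. Take the blue, then the white, then the yellow case in turn: lift it clear of the tray, shake it by tipping its latch end well down and then well up (some 20 degrees each way, pausing a moment), and feel whether it rattles; put the silent ones back flat where they stood, without disturbing the other things on the bench. Finish while holding the case that rattles, level and still in the gripper, centred over the green mat at least a hand's width above it (keep it below 30 cm), and do not put it down.

Things in the scene. Friction and masses are not known exactly. Their poses are not given: they have to be found in the camera images.
- case_blue_center (a point): centre (26 mm above the underside) of the blue sealed specimen case: rigid box 140 mm long (x), 56 wide (y), 52 high (z), 0.39 to 0.46 kg in all, dark seam round it, lying flat on the tray, long sides free for the fingers. +x points to the latch end (bright steel latch folded over the top edge); two black hinge barrels at the other end. The three cases differ only in colour and weight.
- case_white_center (a point): centre of the white case, built as the blue one. Each case hides 262 g of contents: in two packed tight (within 1 mm), in one, any of the three, a loose steel ball that rolls up to 44 mm either side of the middle along the case and knocks on the end walls. Shell weights differ at random, so weight tells nothing.
- case_yellow_center (a point): centre of the yellow case, built as the blue one. How a rattle feels: held still, tipped 20 degrees, the ball lies at the low end and loads the wrist by about 0.11 N m about the case's width (y) axis, towards that end; so from latch end down to latch end up the wrist moment swings about 0.2 N m more than with a packed case. Weight hanging below the wrist adds an equal swing to all, to within 0.1 N m: compare the three.
- tray_center (a point): centre of the top face of the flat grey tray that the three cases lie on, side by side along its y axis about 120 mm apart, all turned as the tray is (each case's x along the tray's x). Tray 210 mm (x) by 380 mm (y), top 8 mm above the bench; fixed.
- mat_center (a point): centre of the top face of the green hand-over mat with a white frame line on it, 140 mm square, 3 mm thick; fixed to the bench.
- jar: small glass jar with a white cap, 54 mm across, 65 mm high, standing beyond the tray; bystander. Origin at the centre of its underside.
- wrench: steel wrench, 150 mm long, lying beyond the tray; bystander. Origin under its middle.
- coupon: aluminium dog-bone test bar, 140 mm long, 20 mm wide, 8 mm thick, lying flat on the bench on the robot's side, between tray and mat; bystander. Origin under its middle.

How it is judged:
On the way, in this order (a step that is already met when the one before it is completed fails the run):
1. blue case in the air with its latch end tipped down (at least 12 degrees) (height (world z) of case_blue_center above 0.058 m and angle between case_blue_center's own x axis and vertical above 1.78 rad), for 0.1 s.
2. blue case in the air with its latch end tipped up (at least 12 degrees) (height (world z) of case_blue_center above 0.058 m and angle between case_blue_center's own x axis and vertical below 1.36 rad), for 0.1 s.
3. white case in the air with its latch end tipped down (at least 12 degrees) (height (world z) of case_white_center above 0.058 m and angle between case_white_center's own x axis and vertical above 1.78 rad), for 0.1 s.
4. white case in the air with its latch end tipped up (at least 12 degrees) (height (world z) of case_white_center above 0.058 m and angle between case_white_center's own x axis and vertical below 1.36 rad), for 0.1 s.
5. yellow case in the air with its latch end tipped down (at least 12 degrees) (height (world z) of case_yellow_center above 0.058 m and angle between case_yellow_center's own x axis and vertical above 1.78 rad), for 0.1 s.
6. yellow case in the air with its latch end tipped up (at least 12 degrees) (height (world z) of case_yellow_center above 0.058 m and angle between case_yellow_center's own x axis and vertical below 1.36 rad), for 0.1 s.
At the end, for the whole second after the job is handed in: The rattling case is gripped, still, level within 0.2 rad, its centre within 50 mm of the mat centre seen from above and 100 to 350 mm above the bench, touching no other case; the other two lie flat (0.1 rad), at rest, centres within 40 mm of their starts (((distance between ball_c0 and case_blue_center below 0.062 m and horizontal distance between case_blue_center and mat_center below 0.05 m and height (world z) of case_blue_center between 0.1 and 0.35 m and angle between case_blue_center's own z axis and vertical below 0.2 rad and contact force between the fingers and case_blue above 1 N and linear speed of case_blue below 0.05 m/s and distance of each of case_white_center, case_yellow_center from where it was at the start of the episode below 0.04 m and angle between each of case_white_center, case_yellow_center's own z axis and vertical below 0.1 rad and linear speed of each of case_white, case_yellow below 0.03 m/s and contact force between case_blue and case_white below 0.2 N and contact force between case_blue and case_yellow below 0.2 N) or (distance between ball_c0 and case_white_center below 0.062 m and horizontal distance between case_white_center and mat_center below 0.05 m and height (world z) of case_white_center between 0.1 and 0.35 m and angle between case_white_center's own z axis and vertical below 0.2 rad and contact force between the fingers and case_white above 1 N and linear speed of case_white below 0.05 m/s and distance of each of case_blue_center, case_yellow_center from where it was at the start of the episode below 0.04 m and angle between each of case_blue_center, case_yellow_center's own z axis and vertical below 0.1 rad and linear speed of each of case_blue, case_yellow below 0.03 m/s and contact force between case_white and case_blue below 0.2 N and contact force between case_white and case_yellow below 0.2 N) or (distance between ball_c0 and case_yellow_center below 0.062 m and horizontal distance between case_yellow_center and mat_center below 0.05 m and height (world z) of case_yellow_center between 0.1 and 0.35 m and angle between case_yellow_center's own z axis and vertical below 0.2 rad and contact force between the fingers and case_yellow above 1 N and linear speed of case_yellow below 0.05 m/s and distance of each of case_blue_center, case_white_center from where it was at the start of the episode below 0.04 m and angle between each of case_blue_center, case_white_center's own z axis and vertical below 0.1 rad and linear speed of each of case_blue, case_white below 0.03 m/s and contact force between case_yellow and case_blue below 0.2 N and contact force between case_yellow and case_white below 0.2 N))); the arm keeps its last pose, push and grip.
It fails at once if the jar is pushed more than 30 mm (distance of jar from where it was at the start of the episode above 0.03 m).
It fails at once if the wrench is pushed more than 30 mm (distance of wrench from where it was at the start of the episode above 0.03 m).
It fails at once if the test bar is pushed more than 30 mm (distance of coupon from where it was at the start of the episode above 0.03 m).
It also fails if it takes over 72 s, if anything falls off the work surface, if the arm or the gripper's body presses on something with over 40 N, if the wrist force passes 120 N, or if a joint passes its speed limit or range.

## Working session

There is one attempt and no reset: what is moved stays moved. The work goes in short steps, Python scripts to look and compute and a tool call to move; the robot and the scene stay as the last step left them, time stands still between calls to the robot, and variables do not carry over. Pictures are saved under pics/ and viewed, about 8 in all and at most 12, crops included, and the job is handed in when it is done.

Besides the shell and the picture viewer there is one more tool, called by a JSON object that holds its "method" and its "body", one argument or row to a line. step_arm: Moves the arm, as the interface text tells. Its arguments: {"type":"object","properties":{"steps":{"type":"array"},"claw":{"type":"number"}},"required":["steps"]}

```bash
ls; mkdir -p pics; cat > h.py <<'E'
import numpy as np, cv2
from plant import *
def world(cam,u,v,d):
    c=camera_params(cam); K=c['mtx']; E=np.array(c['extrinsics'])
    p=np.stack([(u-K[0][2])/K[0][0]*d,(v-K[1][2])/K[1][1]*d,d,np.ones_like(d)],-1)
    return (p@E.T)[...,:3]
def cloud(cam,depth):
    v,u=np.mgrid[:400,:640]; return world(cam,u.astype(float),v.astype(float),depth.astype(float))
E
python3 - <<'E'
from h import *
s=state(); print({k:np.round(v,3).tolist() for k,v in s.items()})
for c in('top','scene'):
    im,d=grab_frame(c); cv2.imwrite(f'pics/{c}0.png',im[...,::-1]); np.save(f'{c}0.npy',d); np.save(f'{c}0im.npy',im)
for n in['case_blue_center','case_white_center','case_yellow_center','tray_center','mat_center','jar','wrench','coupon']:
    print(n,[(np.round(b['box']).tolist(),round(b['p'],2)) for b in boxes_of('top',n)[:3]])
E
```

```text
pics
{'time': 0.0, 'joint_pos': [1.145, 0.053, 1.614, 0.0, 1.476, -0.119], 'joint_vel': [0.002, -0.0, -0.001, 0.0, 0.002, 0.0], 'joint_efforts': [0.002, -39.368, -37.018, 0.0, 0.007, -0.0], 'tool_pos': [0.188, 0.595, 0.23], 'tool_rot': [-0.0, 0.153, 0.988, -0.001], 'contact_force': [-0.373, 0.596, -0.673], 'ft_torque': [0.019, 0.02, 0.056], 'gripper_width': 0.997}
case_blue_center [([243.0, 210.0, 26.0, 57.0], 0.61)]
case_white_center [([288.0, 216.0, 24.0, 58.0], 0.73), ([227.0, 134.0, 14.0, 54.0], 0.73)]
case_yellow_center [([193.0, 217.0, 30.0, 59.0], 0.56)]
tray_center [([182.0, 206.0, 148.0, 85.0], 0.83)]
mat_center [([399.0, 186.0, 57.0, 51.0], 0.61)]
jar [([312.0, 139.0, 22.0, 29.0], 0.95)]
wrench [([229.0, 136.0, 12.0, 52.0], 0.63)]
coupon [([387.0, 242.0, 11.0, 52.0], 0.64), ([180.0, 204.0, 152.0, 82.0], 0.51), ([293.0, 212.0, 24.0, 59.0], 0.34)]
```

View pics/top0.png

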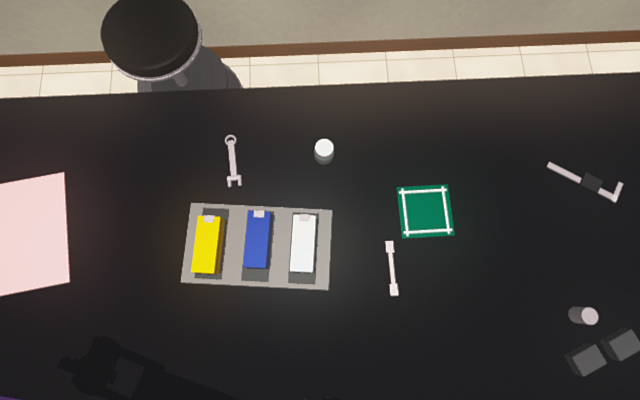

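View pics/scene0.png

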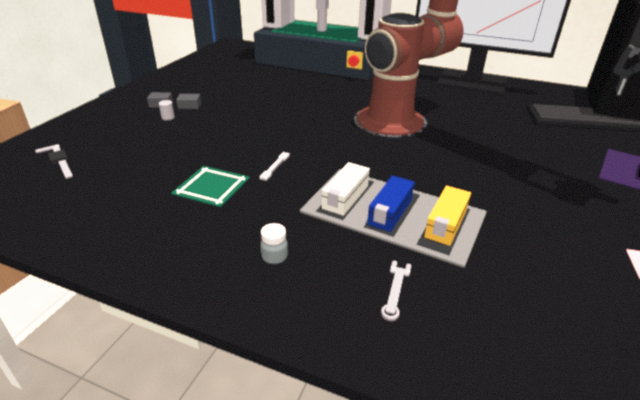

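The top view shows the tray at about (256,247), with yellow (207,245), blue (257,240) and white (303,243). The latches face up in the image. The mat is at (425,211), the jar at (324,150), the wrench at (233,162) and the coupon at (392,268).

```bash
python3 - <<'E'
from h import *
im=np.load('top0im.npy'); d=np.load('top0.npy'); P=cloud('top',d); h=cv2.cvtColor(im,cv2.COLOR_RGB2HSV)
print(np.round(camera_params('top')['extrinsics'],3).tolist())
def rep(n,box,m):
    k=np.zeros(m.shape,bool); x,y,w,hh=box; k[y:y+hh,x:x+w]=1; q=P[k&m&(d>0)]
    print(n,len(q),'z',np.round(np.percentile(q[:,2],[5,50,95]),3)); 
    (c,s,a)=cv2.minAreaRect((q[:,:2]*1000).astype(np.float32)); print('  ctr',np.round(c),'size',np.round(s),'ang',round(a,1))
top=(P[...,2]>0.05)&(P[...,2]<.08)
rep('yellow',(185,205,45,80),top); rep('blue',(235,200,42,80),top); rep('white',(282,205,40,80),top)
rep('tray',(175,195,165,105),(P[...,2]>0.004)&(P[...,2]<.08))
rep('mat',(390,180,70,65),(h[...,1]>150)&(h[...,0]>60)&(h[...,0]<90)&(im[...,1]>60))
b=im.min(-1)>120
rep('coupon',(380,235,25,65),b);rep('jar',(308,135,35,35),P[...,2]>.02);rep('wrench',(222,130,25,60),b)
for uv in[(208,217),(258,212),(305,215)]: print('latch',P[uv[1],uv[0]])
E
```

```text
[[-0.051, -0.972, 0.229, 0.364], [-0.999, 0.048, -0.018, -0.013], [0.006, -0.229, -0.973, 1.007], [0.0, 0.0, 0.0, 1.0]]
yellow 1357 z [0.058 0.061 0.064]
  ctr [492. 260.] size [ 58. 145.] ang 84.6
blue 1304 z [0.058 0.061 0.064]
  ctr [500. 134.] size [ 57. 143.] ang 84.0
white 1289 z [0.058 0.061 0.064]
  ctr [483.  20.] size [ 56. 144.] ang 84.2
tray 11922 z [0.006 0.011 0.063]
  ctr [488. 144.] size [439. 273.] ang 87.2
mat 1902 z [0.001 0.004 0.007]
  ctr [ 559. -311.] size [142. 142.] ang 0.5
coupon 350 z [0.001 0.009 0.012]
  ctr [ 412. -207.] size [139.  23.] ang 0.4
jar 379 z [0.028 0.065 0.069]
  ctr [727. -46.] size [50. 50.] ang 36.5
wrench 368 z [0.005 0.008 0.011]
  ctr [728. 207.] size [151.  37.] ang 4.6
latch [0.55816241 0.25464335 0.06072848]
latch [0.56478712 0.1288432  0.06077276]
latch [0.55128993 0.01053527 0.06026574]
```

{"method": "step_arm", "body": {
  "steps": [
    [-36, -29, 0, -1.5],
    [-36, -29, 0, -1.5],
    [-36, -29, 0, -1.5],
    [-36, -29, 0, -1.5],
    [-36, -29, 0, -1.5],
    [-36, -29, 0, -1.5],
    [-36, -29, 0, -1.5],
    [-36, -29, 0, -1.5]
  ],
  "claw": 100
}}

```text
time: 1.3
tool_pos: [0.426, 0.3039, 0.232]
tool_rot: [0.001, 0.039, 0.999, 0.002]
contact_force: [0.2, 0.6, -1.1]
gripper_width: 1.003
```

{"method": "step_arm", "body": {
  "steps": [
    [34, -29, 0, 0],
    [34, -29, 0, 0],
    [34, -29, 0, 0],
    [34, -29, 0, 0],
    [34, -29, 0, 0],
    [34, -29, 0, 0],
    [34, -29, 0, 0]
  ]
}}

```text
time: 2.0
tool_pos: [0.2078, 0.1377, 0.2283]
tool_rot: [-0.025, 0.043, 0.999, -0.015]
contact_force: [0.3, 0.8, -0.0]
gripper_width: 1.002
```

```bash
python3 - <<'E'
from h import *
s=state(); print({k:np.round(v,3).tolist() for k,v in s.items()})
E
```

```text
{'time': 2.0, 'joint_pos': [0.297, -1.008, 2.356, -0.013, 1.852, -1.19], 'joint_vel': [-0.054, -0.016, -0.103, -0.087, 0.338, -0.083], 'joint_efforts': [-0.049, -0.73, -38.412, 0.02, 0.179, -0.024], 'tool_pos': [0.208, 0.138, 0.228], 'tool_rot': [-0.025, 0.043, 0.999, -0.015], 'contact_force': [0.252, 0.773, -0.016], 'ft_torque': [0.022, -0.059, -0.037], 'gripper_width': 1.002}
```

The tool tilts at a joint limit, since j2 is at its stop, so I can use that to tip the case. I'll push further in to see how fast the tilt grows.

{"method": "step_arm", "body": {
  "steps": [
    [40, -25, 0, 0],
    [40, -25, 0, 0],
    [40, -25, 0, 0],
    [40, -25, 0, 0]
  ]
}}

```text
time: 2.4
tool_pos: [0.1592, 0.1433, 0.2608]
tool_rot: [-0.071, 0.046, 0.995, -0.052]
contact_force: [0.7, 0.5, -0.7]
gripper_width: 1.0
```

```bash
python3 - <<'E'
from h import *
s=state(); print({k:np.round(v,3).tolist() for k,v in s.items()})
E
```

```text
{'time': 2.4, 'joint_pos': [0.421, -1.01, 2.31, -0.033, 2.016, -1.07], 'joint_vel': [0.423, -0.001, -0.17, -0.021, 0.444, 0.403], 'joint_efforts': [-2.415, -0.118, -36.864, -0.114, 0.184, -0.363], 'tool_pos': [0.159, 0.143, 0.261], 'tool_rot': [-0.071, 0.046, 0.995, -0.052], 'contact_force': [0.685, 0.526, -0.659], 'ft_torque': [0.065, -0.039, -0.027], 'gripper_width': 1.0}
```

Tilt builds at about 2° per row and persists. Going inward tips the tool tip toward the base, which puts the latch end down. Next I'll test the outward limit for the opposite tilt.

{"method": "step_arm", "body": {
  "steps": [
    [-47, 6, -10, 0],
    [-47, 6, -10, 0],
    [-47, 6, -10, 0],
    [-47, 6, -10, 0],
    [-47, 6, -10, 0],
    [-47, 6, -10, 0],
    [-47, 6, -10, 0],
    [-47, 6, -10, 0]
  ]
}}

```text
time: 3.2
tool_pos: [0.5547, 0.1669, 0.2982]
tool_rot: [-0.058, 0.041, 0.996, -0.047]
contact_force: [0.7, -0.1, 0.8]
gripper_width: 0.998
```

{"method": "step_arm", "body": {
  "steps": [
    [-47, 6, -10, 0],
    [-47, 6, -10, 0],
    [-47, 6, -10, 0],
    [-47, 6, -10, 0],
    [-47, 6, -10, 0],
    [-47, 6, -10, 0],
    [-47, 6, -10, 0]
  ]
}}

```text
time: 3.9
tool_pos: [0.888, 0.1849, 0.3245]
tool_rot: [-0.058, 0.041, 0.996, -0.047]
contact_force: [1.2, 0.3, 0.3]
gripper_width: 1.002
```

```bash
cat > st.py <<'E'
from h import *
from scipy.spatial.transform import Rotation as R
s=state(); j=s['joint_pos']; q=s['tool_rot']; m=R.from_quat([q[1],q[2],q[3],q[0]]).as_matrix()
p=s['tool_pos']
print('t',round(s['time'],2),'pos',np.round(p,4),'r',round(np.hypot(p[0],p[1]),3),'az',round(np.degrees(np.arctan2(p[1],p[0])),1))
print('j',np.round(j,3),'w',round(s['gripper_width'],3))
print('lean(tipfwd) deg: x',round(np.degrees(np.arcsin(m[0,2])),1),'y',round(np.degrees(np.arcsin(m[1,2])),1),'yaw of -xt',round(np.degrees(np.arctan2(-m[1,0],-m[0,0])),1))
print('-xt pitch up',round(np.degrees(np.arcsin(-m[2,0])),1),'yt up',round(np.degrees(np.arcsin(m[2,1])),1))
print('F',np.round(s['contact_force'],2),'T world',np.round(s['ft_torque'],3),'T tool',np.round(m.T@s['ft_torque'],3))
import sys
if len(sys.argv)>3:
    t=np.array(list(map(float,sys.argv[1:4])))/1000; print('shift tool mm',np.round(m.T@(t-p)*1000,1))
E
python3 st.py
```

```text
t 3.9 pos [0.888  0.1849 0.3245] r 0.907 az 11.8
j [ 0.145  0.894  0.366 -0.078  2.013 -1.371] w 1.002
lean(tipfwd) deg: x -6.9 y -5.1 yaw of -xt -5.1
-xt pitch up -6.4 yt up -5.6
F [1.24 0.35 0.28] T world [ 0.062 -0.074 -0.039] T tool [-0.072 -0.065  0.038]
```

{"method": "step_arm", "body": {
  "steps": [
    [24, 42, -2, 0],
    [24, 42, -2, 0],
    [24, 42, -2, 0],
    [24, 42, -2, 0],
    [24, 42, -2, 0],
    [24, 42, -2, 0],
    [24, 42, -2, 0],
    [-34, 30, -7, 0]
  ]
}}

```text
time: 4.7
tool_pos: [0.7747, 0.5151, 0.2945]
tool_rot: [-0.07, 0.045, 0.995, -0.051]
contact_force: [2.3, 0.8, 0.1]
gripper_width: 0.998
```

{"method": "step_arm", "body": {
  "steps": [
    [-34, 30, -7, 0],
    [-34, 30, -7, 0],
    [-34, 30, -7, 0],
    [-34, 30, -7, 0],
    [-34, 30, -7, 0]
  ]
}}

```text
time: 5.2
tool_pos: [0.8131, 0.5589, 0.2245]
tool_rot: [-0.029, 0.043, 0.998, -0.02]
contact_force: [-0.7, -0.6, 1.2]
gripper_width: 1.001
```

```bash
python3 st.py
```

```text
t 5.2 pos [0.8131 0.5589 0.2245] r 0.987 az 34.5
j [ 0.527  1.187  0.057 -0.002  1.969 -0.958] w 1.001
lean(tipfwd) deg: x -3.4 y -2.1 yaw of -xt -5.0
-xt pitch up -3.2 yt up -2.4
F [-0.69 -0.61  1.2 ] T world [ 0.034  0.009 -0.032] T tool [-0.035  0.013  0.029]
```

{"method": "step_arm", "body": {
  "steps": [
    [-30, 24, -25, 0],
    [-30, 24, -25, 0],
    [0, 0, 0, 0]
  ]
}}

```text
time: 5.5
tool_pos: [0.8198, 0.5626, 0.2461]
tool_rot: [-0.01, 0.043, 0.999, -0.005]
contact_force: [0.2, -0.4, 0.1]
gripper_width: 1.0
```

```bash
python3 st.py 570 330 200
```

```text
t 5.5 pos [0.8198 0.5626 0.2461] r 0.994 az 34.5
j [ 0.526  1.166  0.055  0.003  1.943 -0.959] w 1.0
lean(tipfwd) deg: x -1.1 y -0.5 yaw of -xt -4.9
-xt pitch up -1.1 yt up -0.6
F [ 0.18 -0.35  0.13] T world [ 0.019 -0.022 -0.005] T tool [-0.021 -0.02   0.005]
shift tool mm [ 228.1 -252.5   53.2]
```

{"method": "step_arm", "body": {
  "steps": [
    [23.5, -38, 8, 0],
    [23.5, -38, 8, 0],
    [23.5, -38, 8, 0],
    [23.5, -38, 8, 0],
    [23.5, -38, 8, 0],
    [23.5, -38, 8, 0],
    [23.5, -38, 8, 0],
    [23.5, -38, 8, 0]
  ]
}}

```text
time: 6.3
tool_pos: [0.6299, 0.2996, 0.2]
tool_rot: [0.0, 0.042, 0.999, -0.0]
contact_force: [1.0, -0.8, 1.3]
gripper_width: 0.996
```

{"method": "step_arm", "body": {
  "steps": [
    [23.5, -38, 8, 0],
    [23.5, -38, 8, 0],
    [23.5, -38, 8, 0],
    [23, -36, 8, 0],
    [0, 0, 0, 0]
  ]
}}

```text
time: 6.8
tool_pos: [0.5194, 0.1492, 0.1751]
tool_rot: [0.007, 0.043, 0.999, 0.001]
contact_force: [0.7, 0.3, -0.4]
gripper_width: 1.0
```

```bash
python3 st.py 500 134 14; python3 - <<'E'
from h import *
im,d=grab_frame('wrist'); cv2.imwrite('pics/w1.png',im[...,::-1]); np.save('w1.npy',d)
s=state();c=camera_params('wrist'); K=c['mtx'];T=np.array(c['T_tool_cam'])
from scipy.spatial.transform import Rotation as R
q=s['tool_rot'];M=R.from_quat([q[1],q[2],q[3],q[0]]).as_matrix()
v,u=np.mgrid[:400,:640]; P=np.stack([(u-K[0][2])/K[0][0]*d,(v-K[1][2])/K[1][1]*d,d],-1)
P=(P@T[:3,:3].T+T[:3,3])@M.T+s['tool_pos']
h=cv2.cvtColor(im,cv2.COLOR_RGB2HSV)
for n,lo,hi in(('b',100,130),('y',20,35)):
    k=(h[...,0]>lo)&(h[...,0]<hi)&(h[...,1]>120)&(P[...,2]>.052)&(P[...,2]<.07)
    if k.sum()>50:
        c,sz,a=cv2.minAreaRect((P[k][:,:2]*1000).astype(np.float32)); print(n,k.sum(),np.round(c,1),np.round(sz),round(a,1))
E
```

```text
t 6.8 pos [0.5194 0.1492 0.1751] r 0.54 az 16.0
j [ 1.420e-01 -1.190e-01  1.875e+00 -1.000e-03  1.370e+00 -1.342e+00] w 1.0
lean(tipfwd) deg: x 0.8 y 0.1 yaw of -xt -5.0
-xt pitch up 0.8 yt up 0.1
F [ 0.67  0.27 -0.45] T world [ 0.05  -0.066 -0.048] T tool [-0.055 -0.061  0.048]
shift tool mm [ 20.3 -17.2 160.8]
b 9442 [499.4 136.1] [ 56. 140.] 84.2
y 10505 [493.7 262.2] [ 57. 142.] 84.4
```

View pics/w1.png

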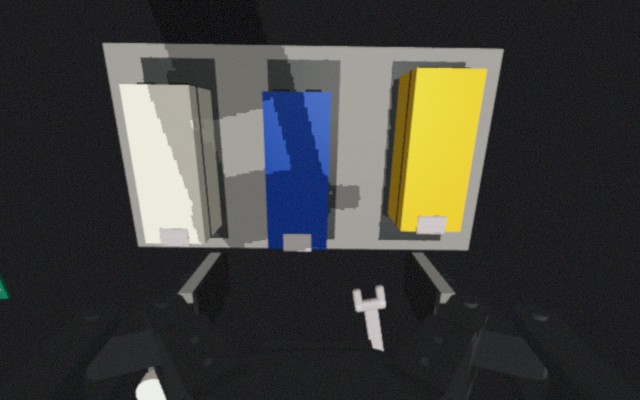

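The wrist view shows blue at (297,170) between white and yellow, with its latch at (297,242). The jaws straddle its width direction. I'll refine and descend.

{"method": "step_arm", "body": {
  "steps": [
    [10, -7.5, 25, 0.8],
    [10, -7.5, 25, 0],
    [0, 0, 0, 0],
    [0, 0, 0, 0]
  ]
}}

```text
time: 7.25
tool_pos: [0.509, 0.1393, 0.1367]
tool_rot: [0.019, 0.05, 0.999, 0.004]
contact_force: [0.9, 0.5, -0.1]
gripper_width: 0.998
```

```bash
python3 st.py 499.5 136 14
```

```text
t 7.25 pos [0.509  0.1393 0.1367] r 0.528 az 15.3
j [ 0.125 -0.13   1.953  0.002  1.279 -1.345] w 0.998
lean(tipfwd) deg: x 2.2 y 0.4 yaw of -xt -5.8
-xt pitch up 2.2 yt up 0.6
F [ 0.93  0.53 -0.09] T world [-0.003  0.006  0.063] T tool [ 0.001  0.007 -0.064]
shift tool mm [ 13.9  -5.5 122.2]
```

{"method": "step_arm", "body": {
  "steps": [
    [8, -3, 25, 0],
    [6, -2.5, 25, 0],
    [0, 0, 25, 0],
    [0, 0, 22, 0],
    [0, 0, 10, 0],
    [0, 0, 0, 0]
  ]
}}

```text
time: 7.85
tool_pos: [0.5152, 0.1411, 0.0424]
tool_rot: [0.033, 0.049, 0.998, 0.007]
contact_force: [-0.4, 0.8, 0.0]
gripper_width: 1.001
```

```bash
python3 st.py 499.5 136 14
```

```text
t 7.85 pos [0.5152 0.1411 0.0424] r 0.534 az 15.3
j [ 0.126 -0.008  2.012  0.003  1.069 -1.348] w 1.001
lean(tipfwd) deg: x 3.8 y 0.6 yaw of -xt -5.6
-xt pitch up 3.8 yt up 1.0
F [-0.44  0.83  0.  ] T world [-0.017  0.004  0.025] T tool [ 0.016  0.003 -0.026]
shift tool mm [17.  -7.1 27.2]
```

{"method": "step_arm", "body": {
  "steps": [
    [10, -4, 10, 0],
    [8, -3, 10, 0],
    [4, -2, 5, 0],
    [0, 0, 0, 0]
  ]
}}

```text
time: 8.25
tool_pos: [0.496, 0.1349, 0.0182]
tool_rot: [0.037, 0.048, 0.998, 0.008]
contact_force: [0.0, 0.3, 0.4]
gripper_width: 1.005
```

```bash
python3 st.py 499.5 136 14
```

```text
t 8.25 pos [0.496  0.1349 0.0182] r 0.514 az 15.2
j [ 0.119 -0.02   2.072  0.004  1.014 -1.357] w 1.005
lean(tipfwd) deg: x 4.2 y 0.7 yaw of -xt -5.6
-xt pitch up 4.1 yt up 1.1
F [0.04 0.28 0.37] T world [-0.006  0.026 -0.047] T tool [0.012 0.024 0.046]
shift tool mm [-3.   1.3  4.5]
```

{"method": "step_arm", "body": {
  "steps": [
    [-3, 1, 4, 0],
    [0, 0, 0, 0],
    [0, 0, 0, 0],
    [0, 0, 0, 0],
    [0, 0, 0, 0],
    [0, 0, 0, 0]
  ],
  "claw": 0
}}

```text
time: 8.85
tool_pos: [0.5005, 0.1356, 0.0154]
tool_rot: [0.037, 0.048, 0.998, 0.008]
contact_force: [-0.7, 0.2, 0.3]
gripper_width: 0.649
```

```bash
python3 st.py
```

```text
t 8.85 pos [0.5005 0.1356 0.0154] r 0.519 az 15.2
j [ 0.119 -0.005  2.064  0.003  1.007 -1.357] w 0.649
lean(tipfwd) deg: x 4.3 y 0.7 yaw of -xt -5.6
-xt pitch up 4.2 yt up 1.1
F [-0.7   0.17  0.35] T world [-0.207  0.126  0.006] T tool [ 0.217  0.106 -0.02 ]
```

{"method": "step_arm", "body": {
  "steps": [
    [0, 0, -20, 0],
    [0, 0, -40, 0],
    [0, 0, -45, 0],
    [0, 0, -45, 0],
    [0, 0, -45, 0],
    [0, 0, -40, 0],
    [0, 0, 0, 0],
    [0, 0, 0, 0]
  ]
}}

```text
time: 9.65
tool_pos: [0.4758, 0.1322, 0.2459]
tool_rot: [0.027, 0.048, 0.998, 0.007]
contact_force: [0.2, -0.3, -5.9]
gripper_width: 0.647
```

```bash
python3 st.py 260 -25 270
```

```text
t 9.65 pos [0.4758 0.1322 0.2459] r 0.494 az 15.5
j [ 0.118 -0.318  1.925  0.005  1.479 -1.357] w 0.647
lean(tipfwd) deg: x 3.1 y 0.6 yaw of -xt -5.6
-xt pitch up 3.0 yt up 0.9
F [ 0.17 -0.31 -5.88] T world [0.012 0.173 0.023] T tool [ 0.004  0.174 -0.02 ]
shift tool mm [ 198.  -176.9  -37.4]
```

{"method": "step_arm", "body": {
  "steps": [
    [28, -25, -5, 0],
    [28, -25, -5, 0],
    [28, -25, -5, 0],
    [28, -25, -5, 0],
    [28, -25, -5, 0],
    [28, -25, -5, 0],
    [28, -25, -5, 0]
  ]
}}

```text
time: 10.35
tool_pos: [0.2624, -0.0263, 0.2478]
tool_rot: [0.001, 0.043, 0.999, 0.009]
contact_force: [-31.7, 6.8, 6.7]
gripper_width: 0.651
```

{"method": "step_arm", "body": {
  "steps": [
    [45, 0, 0, 0],
    [45, 0, 0, 0],
    [45, 0, 0, 0],
    [45, 0, 0, 0],
    [45, 0, 0, 0],
    [45, 0, 0, 0]
  ]
}}

```text
time: 10.95
tool_pos: [0.2031, -0.0393, 0.2756]
tool_rot: [-0.096, 0.047, 0.994, 0.025]
contact_force: [-0.6, 0.4, -3.7]
gripper_width: 0.648
```

```bash
python3 st.py
```

```text
t 10.95 pos [ 0.2031 -0.0393  0.2756] r 0.207 az -11.0
j [-0.503 -1.008  2.286 -0.044  2.057 -1.995] w 0.648
lean(tipfwd) deg: x -10.8 y 3.4 yaw of -xt -5.2
-xt pitch up -11.1 yt up 2.4
F [-0.6   0.37 -3.68] T world [-0.08  -0.269  0.046] T tool [ 0.063 -0.274 -0.046]
```

{"method": "step_arm", "body": {
  "steps": [
    [35, 10, -15, 0],
    [35, 10, -15, 0],
    [35, 10, -15, 0],
    [0, 0, 0, 0],
    [0, 0, 0, 0],
    [0, 0, 0, 0],
    [0, 0, 0, 0]
  ]
}}

```text
time: 11.65
tool_pos: [0.178, -0.0144, 0.3433]
tool_rot: [-0.129, 0.048, 0.99, 0.033]
contact_force: [-0.2, -1.1, -4.9]
gripper_width: 0.65
```

```bash
python3 st.py;
```

```text
t 11.65 pos [ 0.178  -0.0144  0.3433] r 0.179 az -4.6
j [-0.444 -1.004  2.181 -0.049  2.23  -1.943] w 0.65
lean(tipfwd) deg: x -14.7 y 4.5 yaw of -xt -5.1
-xt pitch up -15.0 yt up 3.0
F [-0.23 -1.15 -4.91] T world [-0.197 -0.333 -0.019] T tool [ 0.156 -0.352  0.042]
```

```bash
cat > feel.py <<'E'
from h import *
from scipy.spatial.transform import Rotation as R
import sys
L=[]
for i in range(6):
    im,d=grab_frame('scene'); s=state(); q=s['tool_rot']; m=R.from_quat([q[1],q[2],q[3],q[0]]).as_matrix(); L.append(np.r_[m.T@s['ft_torque'],s['contact_force'],s['ft_torque']])
L=np.array(L); print('Ttool',np.round(L[:,:3].mean(0),3),'sd',np.round(L[:,:3].std(0),3),'F',np.round(L[:,3:6].mean(0),2),'Tw',np.round(L[:,6:].mean(0),3))
cv2.imwrite(f'pics/{sys.argv[1]}.png',im[...,::-1])
E
python3 feel.py bdown; python3 st.py
```

```text
Ttool [ 0.032 -0.327 -0.013] sd [0.025 0.05  0.032] F [-0.21 -0.22 -4.29] Tw [-0.061 -0.323  0.004]
t 11.95 pos [ 0.1779 -0.0143  0.3451] r 0.179 az -4.6
j [-0.444 -1.005  2.178 -0.049  2.231 -1.943] w 0.648
lean(tipfwd) deg: x -14.5 y 4.4 yaw of -xt -5.1
-xt pitch up -14.9 yt up 3.0
F [-0.94 -0.18 -4.18] T world [-0.014 -0.308 -0.022] T tool [-0.019 -0.308  0.001]
```

View pics/bdown.png

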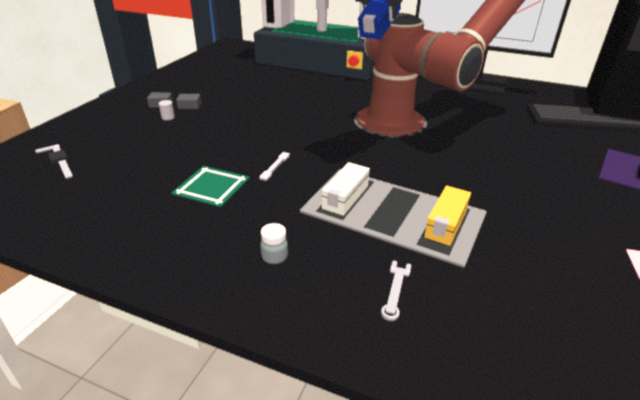

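The scene view shows the blue case held tilted at (375,17) and clear of the base. White and yellow are undisturbed. Now outward for latch up.

{"method": "step_arm", "body": {
  "steps": [
    [-30, 0, -7, 0],
    [-46, 0, -12, 0],
    [-46, 0, -12, 0],
    [-46, 0, -12, 0],
    [-46, 0, -12, 0],
    [-46, 0, -12, 0],
    [-46, 0, -12, 0],
    [-46, 0, -12, 0]
  ]
}}

```text
time: 12.75
tool_pos: [0.5522, -0.0533, 0.3472]
tool_rot: [-0.123, 0.049, 0.991, 0.029]
contact_force: [0.5, -0.6, -3.1]
gripper_width: 0.65
```

{"method": "step_arm", "body": {
  "steps": [
    [-46, 0, -12, 0],
    [-46, 0, -12, 0],
    [-46, 0, -12, 0],
    [-46, 0, -12, 0],
    [-46, 0, -12, 0],
    [-46, 0, -12, 0],
    [-40, 0, -10, 0],
    [-30, 0, -8, 0]
  ]
}}

```text
time: 13.55
tool_pos: [0.8992, -0.0904, 0.3344]
tool_rot: [-0.125, 0.049, 0.991, 0.029]
contact_force: [2.9, -0.8, -3.1]
gripper_width: 0.645
```

```bash
python3 st.py
```

```text
t 13.55 pos [ 0.8992 -0.0904  0.3344] r 0.904 az -5.7
j [-0.19   1.08   0.063  0.03   2.254 -1.645] w 0.645
lean(tipfwd) deg: x -14.1 y 4.0 yaw of -xt -5.4
-xt pitch up -14.5 yt up 2.6
F [ 2.85 -0.79 -3.06] T world [-0.085 -0.301  0.032] T tool [ 0.063 -0.307 -0.032]
```

Now at the outward limit, so I'll push for tilt.

{"method": "step_arm", "body": {
  "steps": [
    [-40, 0, -16, 0],
    [-40, 0, -16, 0],
    [-40, 0, -16, 0],
    [-40, 0, -16, 0],
    [-40, 0, -16, 0],
    [-40, 0, -16, 0],
    [-40, 0, -16, 0],
    [-40, 0, -16, 0]
  ]
}}

```text
time: 14.35
tool_pos: [0.964, -0.0988, 0.2975]
tool_rot: [-0.026, 0.053, 0.998, 0.025]
contact_force: [-1.1, -0.3, -5.1]
gripper_width: 0.651
```

```bash
python3 st.py
```

```text
t 14.35 pos [ 0.964  -0.0988  0.2975] r 0.969 az -5.9
j [-0.191  1.114  0.055  0.048  2.03  -1.637] w 0.651
lean(tipfwd) deg: x -2.8 y 3.0 yaw of -xt -6.0
-xt pitch up -3.1 yt up 2.7
F [-1.1  -0.27 -5.09] T world [-0.025  0.02   0.074] T tool [ 0.031  0.021 -0.072]
```

{"method": "step_arm", "body": {
  "steps": [
    [-46, 0, -12, 0],
    [-46, 0, -12, 0],
    [-46, 0, -12, 0],
    [-46, 0, -10, 0],
    [-46, 0, -10, 0],
    [-46, 0, -8, 0],
    [-46, 0, -6, 0],
    [-46, 0, -4, 0]
  ]
}}

```text
time: 15.15
tool_pos: [1.0331, -0.1079, 0.3016]
tool_rot: [0.099, 0.055, 0.993, 0.019]
contact_force: [-0.9, -0.6, -4.8]
gripper_width: 0.645
```

```bash
python3 st.py
```

```text
t 15.15 pos [ 1.0331 -0.1079  0.3016] r 1.039 az -6.0
j [-0.193  1.115  0.056  0.065  1.78  -1.633] w 0.645
lean(tipfwd) deg: x 11.4 y 1.5 yaw of -xt -6.6
-xt pitch up 11.2 yt up 2.7
F [-0.88 -0.65 -4.81] T world [-0.037  0.162  0.005] T tool [ 0.053  0.158 -0.008]
```

{"method": "step_arm", "body": {
  "steps": [
    [-48, 0, 0, 0],
    [-48, 0, 0, 0],
    [-48, 0, 0, 0],
    [-48, 0, 0, 0],
    [-48, 0, 0, 0],
    [-48, 0, 0, 0],
    [-48, 0, 0, 0]
  ]
}}

```text
time: 15.85
tool_pos: [1.0918, -0.1159, 0.3143]
tool_rot: [0.205, 0.057, 0.977, 0.013]
contact_force: [-0.5, 0.2, -4.8]
gripper_width: 0.648
```

{"method": "step_arm", "body": {
  "steps": [
    [0, 0, 0, 0],
    [0, 0, 0, 0],
    [0, 0, 0, 0],
    [0, 0, 0, 0]
  ]
}}

```text
time: 16.25
tool_pos: [1.0916, -0.1159, 0.317]
tool_rot: [0.206, 0.057, 0.977, 0.013]
contact_force: [0.5, -0.4, -5.6]
gripper_width: 0.647
```

```bash
python3 feel.py bup; python3 st.py
```

```text
Ttool [0.058 0.463 0.007] sd [0.032 0.081 0.037] F [ 0.26 -0.31 -4.43] Tw [-0.001  0.467 -0.007]
t 16.55 pos [ 1.0916 -0.116   0.3167] r 1.098 az -6.1
j [-0.194  1.118  0.055  0.079  1.56  -1.633] w 0.649
lean(tipfwd) deg: x 23.8 y 0.1 yaw of -xt -7.3
-xt pitch up 23.6 yt up 2.7
F [ 0.66 -0.25 -5.02] T world [-0.053  0.379 -0.003] T tool [ 0.093  0.37  -0.018]
```

{"method": "step_arm", "body": {
  "steps": [
    [30, 0, -13, 0],
    [44, 0, -19, 0],
    [44, 0, -19, 0],
    [44, 0, -19, 0],
    [44, 0, -19, 0],
    [44, 0, -19, 0],
    [44, 0, -19, 0],
    [44, 0, -19, 0]
  ]
}}

```text
time: 17.35
tool_pos: [0.7511, -0.0806, 0.3024]
tool_rot: [0.203, 0.057, 0.977, 0.013]
contact_force: [1.0, -0.4, -3.7]
gripper_width: 0.645
```

{"method": "step_arm", "body": {
  "steps": [
    [44, 0, -19, 0],
    [44, 0, -19, 0],
    [44, 0, -19, 0],
    [44, 0, -19, 0],
    [44, 0, -19, 0],
    [40, 0, -17, 0],
    [40, 0, -17, 0],
    [40, 0, -17, 0]
  ]
}}

```text
time: 18.15
tool_pos: [0.3685, -0.0382, 0.3038]
tool_rot: [0.204, 0.055, 0.977, 0.011]
contact_force: [-100.9, 21.2, 16.1]
gripper_width: 0.646
```

```bash
python3 st.py
```

```text
t 18.15 pos [ 0.3685 -0.0382  0.3038] r 0.37 az -5.9
j [-0.438 -1.012  2.271  0.171  1.506 -1.876] w 0.646
lean(tipfwd) deg: x 23.6 y -0.0 yaw of -xt -7.0
-xt pitch up 23.5 yt up 2.6
F [-100.91   21.18   16.06] T world [0.197 3.193 0.149] T tool [ 0.117  3.199 -0.058]
```

{"method": "step_arm", "body": {
  "steps": [
    [25, 0, -8, 0],
    [30, 0, -8, 0],
    [35, 0, -8, 0],
    [35, 0, -8, 0],
    [35, 0, -8, 0],
    [35, 0, -8, 0]
  ]
}}

```text
time: 18.75
tool_pos: [0.3301, -0.0469, 0.3069]
tool_rot: [0.141, 0.053, 0.988, 0.018]
contact_force: [-0.6, -0.4, -4.8]
gripper_width: 0.646
```

```bash
python3 st.py
```

```text
t 18.75 pos [ 0.3301 -0.0469  0.3069] r 0.333 az -8.1
j [-0.5   -1.011  2.246  0.155  1.664 -1.931] w 0.646
lean(tipfwd) deg: x 16.3 y 1.2 yaw of -xt -6.6
-xt pitch up 16.1 yt up 3.0
F [-0.64 -0.42 -4.78] T world [-0.05   0.288  0.071] T tool [ 0.059  0.285 -0.076]
```

{"method": "step_arm", "body": {
  "steps": [
    [40, 3, -6, 0],
    [40, 3, -6, 0],
    [40, 3, -6, 0],
    [40, 3, -6, 0],
    [40, 3, -6, 0],
    [40, 3, -6, 0],
    [40, 3, -6, 0]
  ]
}}

```text
time: 19.45
tool_pos: [0.2708, -0.0532, 0.3483]
tool_rot: [0.06, 0.048, 0.997, 0.031]
contact_force: [-0.1, -0.2, -3.7]
gripper_width: 0.646
```

```bash
python3 st.py 480 130 170
```

```text
t 19.45 pos [ 0.2708 -0.0532  0.3483] r 0.276 az -11.1
j [-0.589 -1.011  2.162  0.122  1.916 -2.017] w 0.646
lean(tipfwd) deg: x 7.1 y 3.2 yaw of -xt -5.8
-xt pitch up 6.7 yt up 3.8
F [-0.09 -0.22 -3.7 ] T world [-0.105  0.038  0.038] T tool [ 0.103  0.031 -0.048]
shift tool mm [-167.6  189.4  212.6]
```

{"method": "step_arm", "body": {
  "steps": [
    [-5, 45, 3, 0],
    [-5, 45, 3, 0],
    [-5, 45, 3, 0],
    [-5, 40, 3, 0],
    [25, -18, -3, 0],
    [35, -20, -4, 0],
    [35, -20, -4, 0]
  ]
}}

```text
time: 20.15
tool_pos: [0.2549, 0.089, 0.3656]
tool_rot: [0.047, 0.053, 0.997, 0.022]
contact_force: [0.6, -0.5, -4.4]
gripper_width: 0.647
```

```bash
python3 st.py 480 130 170
```

```text
t 20.15 pos [0.2549 0.089  0.3656] r 0.27 az 19.2
j [ 0.017 -1.011  2.132  0.04   1.924 -1.432] w 0.647
lean(tipfwd) deg: x 5.5 y 2.2 yaw of -xt -6.2
-xt pitch up 5.2 yt up 2.8
F [ 0.6  -0.45 -4.36] T world [-0.051  0.126 -0.055] T tool [0.07  0.117 0.055]
shift tool mm [-200.7   54.6  217.6]
```

{"method": "step_arm", "body": {
  "steps": [
    [38, -15, -4, 0],
    [38, -15, -4, 0],
    [-30, 15, 10, 0],
    [-45, 15, 15, 0],
    [-45, 12, 15, 0],
    [-45, 12, 15, 0],
    [-40, 10, 20, 0],
    [-20, 5, 20, 0]
  ]
}}

```text
time: 20.95
tool_pos: [0.4811, 0.1386, 0.3302]
tool_rot: [0.047, 0.051, 0.997, 0.017]
contact_force: [-0.4, 0.7, -4.4]
gripper_width: 0.645
```

```bash
python3 st.py 499 135.6 110
```

```text
t 20.95 pos [0.4811 0.1386 0.3302] r 0.501 az 16.1
j [ 0.123 -0.359  1.821  0.016  1.581 -1.345] w 0.645
lean(tipfwd) deg: x 5.5 y 1.6 yaw of -xt -5.9
-xt pitch up 5.3 yt up 2.2
F [-0.38  0.7  -4.4 ] T world [-0.059  0.16   0.025] T tool [ 0.072  0.154 -0.026]
shift tool mm [  2.3  -9.5 220.8]
```

{"method": "step_arm", "body": {
  "steps": [
    [0, -2, 45, 0],
    [0, -2, 45, 0],
    [0, -2, 45, 0],
    [0, -1, 40, 0],
    [0, 0, 0, 0]
  ]
}}

```text
time: 21.45
tool_pos: [0.5041, 0.137, 0.1553]
tool_rot: [0.052, 0.051, 0.997, 0.018]
contact_force: [-1.1, 0.1, -4.9]
gripper_width: 0.646
```

```bash
python3 st.py 499 135.6 60
```

```text
t 21.45 pos [0.5041 0.137  0.1553] r 0.522 az 15.2
j [ 0.113 -0.213  1.995  0.02   1.251 -1.362] w 0.646
lean(tipfwd) deg: x 6.0 y 1.8 yaw of -xt -5.9
-xt pitch up 5.8 yt up 2.4
F [-1.06  0.11 -4.92] T world [-0.065  0.26  -0.011] T tool [0.092 0.252 0.012]
shift tool mm [14.5 -5.8 94.1]
```

{"method": "step_arm", "body": {
  "steps": [
    [6, -2, 42, 0],
    [6, -2, 42, 0],
    [5, -1, 30, 0],
    [0, 0, 0, 0]
  ]
}}

```text
time: 21.85
tool_pos: [0.5086, 0.1384, 0.0504]
tool_rot: [0.061, 0.05, 0.997, 0.02]
contact_force: [-0.7, -0.6, -5.2]
gripper_width: 0.65
```

```bash
python3 st.py 500 135.6 16
```

```text
t 21.85 pos [0.5086 0.1384 0.0504] r 0.527 az 15.2
j [ 0.114 -0.077  2.067  0.023  1.024 -1.366] w 0.65
lean(tipfwd) deg: x 7.1 y 1.9 yaw of -xt -5.9
-xt pitch up 6.9 yt up 2.6
F [-0.73 -0.6  -5.2 ] T world [-0.05   0.198  0.028] T tool [ 0.066  0.193 -0.027]
shift tool mm [12.4 -5.2 32.9]
```

{"method": "step_arm", "body": {
  "steps": [
    [7, -3, 18, 0],
    [6, -2, 11, 0],
    [3, -1, 4, 0],
    [0, 0, 0, 0]
  ]
}}

```text
time: 22.25
tool_pos: [0.5065, 0.1364, 0.028]
tool_rot: [0.071, 0.05, 0.996, 0.022]
contact_force: [0.1, 0.2, -4.5]
gripper_width: 0.644
```

```bash
python3 st.py 500 135.6 16
```

```text
t 22.25 pos [0.5065 0.1364 0.028 ] r 0.525 az 15.1
j [ 0.11  -0.058  2.095  0.025  0.957 -1.373] w 0.644
lean(tipfwd) deg: x 8.3 y 2.1 yaw of -xt -6.0
-xt pitch up 8.0 yt up 2.9
F [ 0.14  0.2  -4.46] T world [-0.034  0.162 -0.017] T tool [0.053 0.156 0.018]
shift tool mm [ 8.  -2.  10.9]
```

{"method": "step_arm", "body": {
  "steps": [
    [14, -3, 14, 0],
    [0, 0, 0, 0]
  ]
}}

```text
time: 22.45
tool_pos: [0.5012, 0.136, 0.0191]
tool_rot: [0.079, 0.05, 0.995, 0.023]
contact_force: [-0.6, -0.0, -4.9]
gripper_width: 0.647
```

```bash
python3 st.py 500 135.6 16
```

```text
t 22.45 pos [0.5012 0.136  0.0191] r 0.519 az 15.2
j [ 0.111 -0.064  2.119  0.025  0.924 -1.374] w 0.647
lean(tipfwd) deg: x 9.1 y 2.2 yaw of -xt -6.0
-xt pitch up 8.9 yt up 3.1
F [-0.56 -0.03 -4.88] T world [-0.048  0.271  0.005] T tool [ 0.074  0.265 -0.002]
shift tool mm [ 1.6 -0.7  2.9]
```

{"method": "step_arm", "body": {
  "steps": [
    [1, 0, 3, 0],
    [0, 0, 0, 0],
    [0, 0, 0, 0],
    [0, 0, 0, 0],
    [0, 0, 0, 0]
  ],
  "claw": 100
}}

```text
time: 22.95
tool_pos: [0.5084, 0.1373, 0.0243]
tool_rot: [0.086, 0.05, 0.995, 0.024]
contact_force: [-0.5, 0.0, 0.6]
gripper_width: 1.0
```

{"method": "step_arm", "body": {
  "steps": [
    [0, 0, -20, 0],
    [0, 0, -40, 0],
    [0, 0, -45, 0],
    [0, 0, -30, 0],
    [0, -40, 0, 0],
    [0, -40, 0, 0],
    [0, -25, 0, 0],
    [0, 0, 0, 0]
  ]
}}

```text
time: 23.75
tool_pos: [0.4744, 0.025, 0.1583]
tool_rot: [0.087, 0.048, 0.995, 0.024]
contact_force: [0.2, 0.4, 0.5]
gripper_width: 0.999
```

```bash
cat > wr.py <<'E'
from h import *
from scipy.spatial.transform import Rotation as R
import sys
s=state(); im,d=grab_frame('wrist'); cv2.imwrite(f'pics/{sys.argv[1]}.png',im[...,::-1])
c=camera_params('wrist'); K=c['mtx'];T=np.array(c['T_tool_cam'])
q=s['tool_rot'];M=R.from_quat([q[1],q[2],q[3],q[0]]).as_matrix()
v,u=np.mgrid[:400,:640]; P=np.stack([(u-K[0][2])/K[0][0]*d,(v-K[1][2])/K[1][1]*d,d],-1)
P=(P@T[:3,:3].T+T[:3,3])@M.T+s['tool_pos']
k=((P[...,2]>.050)&(P[...,2]<.07)&(P[...,0]>.38)&(P[...,0]<.6)&(v<300)).astype(np.uint8)
n,l=cv2.connectedComponents(k)
for i in range(1,n):
    a=l==i
    if a.sum()>1500:
        r=cv2.minAreaRect((P[a][:,:2]*1000).astype(np.float32)); print(np.round(im[a].mean(0)),a.sum(),np.round(r[0],1),np.round(r[1]),round(r[2],1),'z',np.round(np.percentile(P[a][:,2],[5,50,95]),3))
E
python3 wr.py w2; python3 st.py 483 21 60
```

```text
[228. 196.  54.] 10931 [491.1 260.8] [ 59. 143.] 84.5 z [0.053 0.059 0.06 ]
[209. 207. 195.] 10593 [482.3  20.3] [ 56. 143.] 84.3 z [0.058 0.059 0.06 ]
[ 35.  73. 167.] 9708 [499.4 138. ] [ 58. 140.] 84.4 z [0.056 0.059 0.06 ]
t 23.8 pos [0.4745 0.0261 0.1584] r 0.475 az 3.1
j [-0.14  -0.399  2.14   0.068  1.232 -1.633] w 0.995
lean(tipfwd) deg: x 10.1 y 2.3 yaw of -xt -5.7
-xt pitch up 9.9 yt up 3.2
F [ 0.74  0.15 -0.36] T world [-0.044  0.065  0.021] T tool [ 0.046  0.062 -0.025]
shift tool mm [ 8.1 -9.8 98.1]
```

View pics/w2.png

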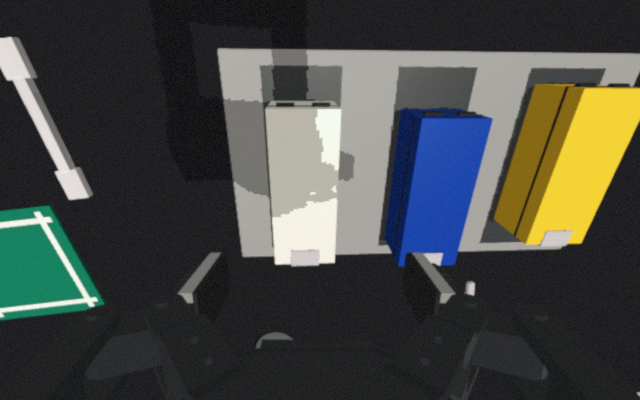

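The wrist view shows blue flat back in place at (440,190), about 2 mm from its start, and white at (305,185) below the jaws. I'll grasp white now.

{"method": "step_arm", "body": {
  "steps": [
    [8, -5, 45, 0],
    [8, -4, 45, 0],
    [4, -2, 30, 0],
    [0, 0, 0, 0]
  ]
}}

```text
time: 24.2
tool_pos: [0.4783, 0.0246, 0.0362]
tool_rot: [0.091, 0.046, 0.994, 0.025]
contact_force: [-1.6, 0.2, -0.7]
gripper_width: 1.0
```

```bash
python3 st.py 482.5 20.5 16
```

```text
t 24.2 pos [0.4783 0.0246 0.0362] r 0.479 az 2.9
j [-0.144 -0.218  2.223  0.082  0.961 -1.663] w 1.0
lean(tipfwd) deg: x 10.5 y 2.4 yaw of -xt -5.6
-xt pitch up 10.3 yt up 3.3
F [-1.59  0.18 -0.75] T world [-0.017  0.058 -0.001] T tool [0.022 0.056 0.001]
shift tool mm [-0.9 -4.9 20.5]
```

{"method": "step_arm", "body": {
  "steps": [
    [0, -7, 24, 0],
    [0, 0, 0, 0],
    [0, 0, 0, 0]
  ]
}}

```text
time: 24.5
tool_pos: [0.4843, 0.0208, 0.015]
tool_rot: [0.092, 0.045, 0.994, 0.025]
contact_force: [0.5, -0.1, -0.5]
gripper_width: 1.002
```

{"method": "step_arm", "body": {
  "steps": [
    [0, 0, 0, 0],
    [0, 0, 0, 0],
    [0, 0, 0, 0],
    [0, 0, 0, 0],
    [0, 0, 0, 0]
  ],
  "claw": 0
}}

```text
time: 25.0
tool_pos: [0.4869, 0.0216, 0.0206]
tool_rot: [0.096, 0.044, 0.994, 0.025]
contact_force: [0.6, -0.8, -4.3]
gripper_width: 0.654
```

```bash
python3 st.py 482.5 20.5 16
```

```text
t 25.0 pos [0.4869 0.0216 0.0206] r 0.487 az 2.5
j [-0.149 -0.17   2.215  0.088  0.913 -1.68 ] w 0.654
lean(tipfwd) deg: x 11.1 y 2.4 yaw of -xt -5.4
-xt pitch up 10.8 yt up 3.3
F [ 0.58 -0.81 -4.29] T world [-0.098  0.223  0.   ] T tool [ 0.116  0.214 -0.01 ]
shift tool mm [ 5.1 -1.7  3.6]
```

{"method": "step_arm", "body": {
  "steps": [
    [0, 0, -30, 0],
    [0, 0, -45, 0],
    [0, 0, -48, 0],
    [5, -2, -48, 0],
    [25, -10, -42, 0],
    [25, -10, -42, 0],
    [25, -8, -10, 0],
    [25, -8, -8, 0]
  ]
}}

```text
time: 25.8
tool_pos: [0.3207, -0.017, 0.2681]
tool_rot: [0.086, 0.042, 0.995, 0.025]
contact_force: [-0.6, 0.2, -3.7]
gripper_width: 0.646
```

```bash
python3 st.py 300 -29 280
```

```text
t 25.8 pos [ 0.3207 -0.017   0.2681] r 0.321 az -3.0
j [-0.38  -0.965  2.279  0.105  1.681 -1.848] w 0.646
lean(tipfwd) deg: x 9.9 y 2.5 yaw of -xt -5.1
-xt pitch up 9.7 yt up 3.3
F [-0.59  0.23 -3.66] T world [-0.063  0.329  0.042] T tool [ 0.083  0.325 -0.038]
shift tool mm [ 17.3 -12.9 -15.8]
```

{"method": "step_arm", "body": {
  "steps": [
    [15, 10, -4, 0],
    [25, 10, -5, 0],
    [38, 10, -5, 0],
    [40, 8, -5, 0],
    [40, 8, -5, 0],
    [40, 8, -5, 0],
    [40, 6, -5, 0],
    [40, 6, -5, 0]
  ]
}}

```text
time: 26.6
tool_pos: [0.2355, 0.1062, 0.3071]
tool_rot: [0.002, 0.049, 0.999, 0.01]
contact_force: [-0.9, -0.2, -4.3]
gripper_width: 0.649
```

```bash
python3 st.py
```

```text
t 26.6 pos [0.2355 0.1062 0.3071] r 0.258 az 24.3
j [ 0.111 -1.01   2.227  0.02   1.919 -1.354] w 0.649
lean(tipfwd) deg: x 0.2 y 1.1 yaw of -xt -5.6
-xt pitch up 0.1 yt up 1.1
F [-0.86 -0.25 -4.34] T world [0.047 0.167 0.015] T tool [-0.03   0.171 -0.012]
```

{"method": "step_arm", "body": {
  "steps": [
    [40, -18, -5, 0],
    [40, -18, -5, 0],
    [40, -18, -5, 0],
    [40, -18, -5, 0],
    [40, -18, -5, 0],
    [0, 0, 0, 0],
    [0, 0, 0, 0],
    [0, 0, 0, 0]
  ]
}}

```text
time: 27.4
tool_pos: [0.1707, 0.1138, 0.3814]
tool_rot: [-0.054, 0.044, 0.997, -0.021]
contact_force: [-0.1, 0.2, -4.9]
gripper_width: 0.647
```

```bash
python3 st.py
```

```text
t 27.4 pos [0.1707 0.1138 0.3814] r 0.205 az 33.7
j [ 0.233 -1.011  2.105 -0.013  2.163 -1.256] w 0.647
lean(tipfwd) deg: x -6.3 y -2.1 yaw of -xt -5.2
-xt pitch up -6.1 yt up -2.7
F [-0.07  0.24 -4.9 ] T world [ 0.025 -0.064 -0.034] T tool [-0.034 -0.06   0.033]
```

```bash
python3 feel.py wdown; python3 st.py | head -1
```

```text
Ttool [-0.033 -0.011 -0.   ] sd [0.015 0.016 0.028] F [ 0.    0.14 -4.32] Tw [ 0.032 -0.014 -0.003]
t 27.7 pos [0.1705 0.1138 0.3821] r 0.205 az 33.7
```

{"method": "step_arm", "body": {
  "steps": [
    [-30, -5, -2, 0],
    [-48, -10, -5, 0],
    [-48, -10, -5, 0],
    [-48, -10, -5, 0],
    [-48, -10, -5, 0],
    [-48, -10, -5, 0],
    [-48, -10, -5, 0],
    [-48, -10, -5, 0]
  ]
}}

```text
time: 28.5
tool_pos: [0.5357, 0.0062, 0.3855]
tool_rot: [-0.051, 0.042, 0.998, -0.019]
contact_force: [-0.1, 1.1, -3.1]
gripper_width: 0.654
```

{"method": "step_arm", "body": {
  "steps": [
    [-48, -10, -4, 0],
    [-48, -10, -4, 0],
    [-48, -10, -4, 0],
    [-48, -8, -4, 0],
    [-48, -8, -4, 0],
    [-48, -6, -4, 0],
    [-30, 0, -3, 0],
    [-25, 0, -3, 0]
  ]
}}

```text
time: 29.3
tool_pos: [0.8833, -0.0811, 0.3667]
tool_rot: [-0.058, 0.044, 0.997, -0.018]
contact_force: [1.5, -0.4, -3.7]
gripper_width: 0.648
```

```bash
python3 st.py
```

```text
t 29.3 pos [ 0.8833 -0.0811  0.3667] r 0.887 az -5.2
j [-0.16   0.809  0.424 -0.054  2.019 -1.663] w 0.648
lean(tipfwd) deg: x -6.7 y -1.7 yaw of -xt -5.2
-xt pitch up -6.5 yt up -2.3
F [ 1.54 -0.44 -3.71] T world [ 0.    -0.07  -0.021] T tool [-0.009 -0.069  0.023]
```

{"method": "step_arm", "body": {
  "steps": [
    [-40, 0, -4, 0],
    [-40, 0, -6, 0],
    [-40, 0, -10, 0],
    [-44, 0, -10, 0],
    [-44, 0, -10, 0],
    [-46, 0, -10, 0],
    [-46, 0, -10, 0],
    [-46, 0, -10, 0]
  ]
}}

```text
time: 30.1
tool_pos: [0.9875, -0.0928, 0.2706]
tool_rot: [-0.003, 0.043, 0.999, -0.019]
contact_force: [-0.6, -0.6, -4.9]
gripper_width: 0.651
```

{"method": "step_arm", "body": {
  "steps": [
    [-46, 0, -10, 0],
    [-46, 0, -10, 0],
    [-46, 0, -8, 0],
    [-46, 0, -6, 0],
    [-46, 0, -4, 0],
    [-46, 0, -2, 0],
    [-48, 0, 0, 0],
    [-48, 0, 0, 0]
  ]
}}

```text
time: 30.9
tool_pos: [1.0586, -0.099, 0.2358]
tool_rot: [0.104, 0.041, 0.993, -0.023]
contact_force: [0.6, -0.1, -4.0]
gripper_width: 0.647
```

```bash
python3 st.py
```

```text
t 30.9 pos [ 1.0586 -0.099   0.2358] r 1.063 az -5.3
j [-0.157  1.181  0.057 -0.022  1.691 -1.65 ] w 0.647
lean(tipfwd) deg: x 11.8 y -3.1 yaw of -xt -4.5
-xt pitch up 12.0 yt up -2.1
F [ 0.55 -0.13 -3.95] T world [ 0.077  0.332 -0.006] T tool [-0.048  0.337  0.004]
```

{"method": "step_arm", "body": {
  "steps": [
    [-48, 0, 0, 0],
    [-48, 0, 0, 0],
    [-48, 0, 0, 0],
    [-48, 0, 0, 0],
    [-48, 0, 0, 0],
    [-48, 0, 0, 0],
    [-48, 0, 0, 0],
    [-48, 0, 0, 0]
  ]
}}

```text
time: 31.7
tool_pos: [1.1188, -0.1019, 0.2618]
tool_rot: [0.219, 0.039, 0.975, -0.028]
contact_force: [0.1, 0.3, -3.7]
gripper_width: 0.648
```

{"method": "step_arm", "body": {
  "steps": [
    [-48, 0, 3, 0],
    [0, 0, 0, 0],
    [0, 0, 0, 0],
    [0, 0, 0, 0]
  ]
}}

```text
time: 32.1
tool_pos: [1.1257, -0.1017, 0.2747]
tool_rot: [0.237, 0.038, 0.97, -0.029]
contact_force: [-0.1, -0.7, -4.9]
gripper_width: 0.646
```

```bash
python3 feel.py wup; python3 st.py
```

```text
Ttool [-0.038  0.422 -0.011] sd [0.049 0.033 0.029] F [ 0.21  0.31 -4.25] Tw [0.065 0.419 0.011]
t 32.4 pos [ 1.1257 -0.1018  0.2737] r 1.13 az -5.2
j [-0.155  1.169  0.055 -0.003  1.437 -1.648] w 0.646
lean(tipfwd) deg: x 27.1 y -4.2 yaw of -xt -3.9
-xt pitch up 27.4 yt up -2.2
F [ 0.36 -0.13 -4.18] T world [-0.026  0.362 -0.017] T tool [ 0.053  0.359 -0.024]
```

{"method": "step_arm", "body": {
  "steps": [
    [30, 0, -15, 0],
    [42, 0, -22, 0],
    [42, 0, -22, 0],
    [42, 0, -22, 0],
    [42, 0, -22, 0],
    [42, 0, -22, 0],
    [42, 0, -22, 0],
    [42, 0, -22, 0]
  ]
}}

```text
time: 33.2
tool_pos: [0.7872, -0.0731, 0.2618]
tool_rot: [0.233, 0.038, 0.971, -0.029]
contact_force: [0.5, 0.1, -2.8]
gripper_width: 0.651
```

{"method": "step_arm", "body": {
  "steps": [
    [42, 0, -22, 0],
    [42, 0, -22, 0],
    [42, 0, -22, 0],
    [42, 0, -22, 0],
    [42, 0, -22, 0],
    [25, 0, -13, 0],
    [16, 0, -8, 0],
    [14, 0, -7, 0]
  ]
}}

```text
time: 34.0
tool_pos: [0.4738, -0.0448, 0.2676]
tool_rot: [0.239, 0.038, 0.97, -0.031]
contact_force: [0.4, 0.2, -4.0]
gripper_width: 0.652
```

```bash
python3 st.py
```

```text
t 34.0 pos [ 0.4738 -0.0448  0.2676] r 0.476 az -5.4
j [-0.283 -0.711  2.201  0.059  1.167 -1.786] w 0.652
lean(tipfwd) deg: x 27.5 y -4.5 yaw of -xt -3.8
-xt pitch up 27.8 yt up -2.4
F [ 0.38  0.21 -4.05] T world [ 0.051  0.423 -0.006] T tool [-0.017  0.425 -0.004]
```

{"method": "step_arm", "body": {
  "steps": [
    [30, 0, -16, 0],
    [25, 0, -12, 0],
    [18, 0, -9, 0],
    [15, 0, -7, 0],
    [15, 0, -7, 0],
    [25, 0, -8, 0],
    [35, -3, -8, 0],
    [40, -3, -8, 0]
  ]
}}

```text
time: 34.8
tool_pos: [0.3737, -0.0396, 0.2557]
tool_rot: [0.201, 0.038, 0.978, -0.032]
contact_force: [0.1, -0.5, -4.5]
gripper_width: 0.645
```

{"method": "step_arm", "body": {
  "steps": [
    [40, 0, -8, 0],
    [40, 0, -8, 0],
    [40, 0, -8, 0],
    [40, 0, -8, 0],
    [40, 0, -8, 0],
    [40, 0, -8, 0]
  ]
}}

```text
time: 35.4
tool_pos: [0.3338, -0.0306, 0.2291]
tool_rot: [0.124, 0.042, 0.991, -0.032]
contact_force: [0.3, -0.4, -4.1]
gripper_width: 0.646
```

```bash
python3 st.py
```

```text
t 35.4 pos [ 0.3338 -0.0306  0.2291] r 0.335 az -5.2
j [-0.321 -1.01   2.369  0.008  1.526 -1.807] w 0.646
lean(tipfwd) deg: x 14.1 y -4.2 yaw of -xt -4.4
-xt pitch up 14.4 yt up -3.0
F [ 0.25 -0.36 -4.12] T world [ 0.038  0.141 -0.018] T tool [-0.022  0.145  0.017]
```

{"method": "step_arm", "body": {
  "steps": [
    [0, -45, -2, 0],
    [0, -48, -2, 0],
    [0, -48, -2, 0],
    [15, 6, -5, 0],
    [30, 15, -8, 0],
    [36, 18, -8, 0],
    [36, 18, -8, 0]
  ]
}}

```text
time: 36.1
tool_pos: [0.2746, -0.1482, 0.2466]
tool_rot: [0.092, 0.032, 0.995, -0.011]
contact_force: [1.0, 0.1, -3.5]
gripper_width: 0.646
```

```bash
python3 st.py
```

```text
t 36.1 pos [ 0.2746 -0.1482  0.2466] r 0.312 az -28.4
j [-0.846 -1.01   2.333  0.119  1.675 -2.331] w 0.646
lean(tipfwd) deg: x 10.5 y -1.5 yaw of -xt -3.6
-xt pitch up 10.6 yt up -0.9
F [ 1.02  0.13 -3.49] T world [-0.009  0.142  0.006] T tool [ 0.017  0.141 -0.012]
```

{"method": "step_arm", "body": {
  "steps": [
    [36, 20, -8, 1],
    [36, 20, -8, 1],
    [0, 0, 0, 0]
  ]
}}

```text
time: 36.4
tool_pos: [0.2614, -0.1393, 0.2582]
tool_rot: [0.069, 0.05, 0.996, 0.003]
contact_force: [-0.1, 0.0, -4.7]
gripper_width: 0.648
```

```bash
python3 st.py 478 21.5 200
```

```text
t 36.4 pos [ 0.2614 -0.1393  0.2582] r 0.296 az -28.0
j [-0.844 -1.01   2.311  0.104  1.748 -2.292] w 0.648
lean(tipfwd) deg: x 7.9 y -0.0 yaw of -xt -5.8
-xt pitch up 7.8 yt up 0.7
F [-0.06  0.05 -4.67] T world [ 0.032 -0.024  0.004] T tool [-0.034 -0.021  0.   ]
shift tool mm [-189.5  180.6   87.3]
```

{"method": "step_arm", "body": {
  "steps": [
    [-32, 31, 10, 0],
    [-33, 31, 10, 0],
    [-33, 31, 10, 0],
    [-33, 31, 12, 0],
    [-33, 31, 12, 0],
    [-33, 31, 12, 0],
    [0, 0, 0, 0]
  ]
}}

```text
time: 37.1
tool_pos: [0.4941, 0.0243, 0.2197]
tool_rot: [0.072, 0.058, 0.996, -0.002]
contact_force: [-0.5, -1.1, -4.1]
gripper_width: 0.648
```

```bash
python3 st.py 485.5 21.5 20
```

```text
t 37.1 pos [0.4941 0.0243 0.2197] r 0.495 az 2.8
j [-1.020e-01 -3.650e-01  2.009e+00  1.000e-03  1.354e+00 -1.557e+00] w 0.648
lean(tipfwd) deg: x 8.2 y -0.8 yaw of -xt -6.7
-xt pitch up 8.2 yt up 0.2
F [-0.46 -1.09 -4.11] T world [-0.045  0.215 -0.002] T tool [ 0.069  0.208 -0.007]
shift tool mm [ 36.6  -4.4 196.5]
```

{"method": "step_arm", "body": {
  "steps": [
    [10, -1, 46, -1],
    [10, -1, 46, 0],
    [10, -1, 46, 0],
    [6, -1, 30, 0],
    [0, 0, 0, 0]
  ]
}}

```text
time: 37.6
tool_pos: [0.4838, 0.0238, 0.0446]
tool_rot: [0.072, 0.045, 0.996, -0.003]
contact_force: [-1.9, 0.0, -4.6]
gripper_width: 0.649
```

```bash
python3 st.py 485.5 21.5 18
```

```text
t 37.6 pos [0.4838 0.0238 0.0446] r 0.484 az 2.8
j [-0.106 -0.188  2.178  0.003  1.008 -1.588] w 0.649
lean(tipfwd) deg: x 8.2 y -0.7 yaw of -xt -5.2
-xt pitch up 8.2 yt up 0.0
F [-1.87  0.   -4.63] T world [ 0.015  0.354 -0.009] T tool [0.018 0.354 0.006]
shift tool mm [ 1.9 -2.1 26.6]
```

{"method": "step_arm", "body": {
  "steps": [
    [2, -3, 28, 0],
    [0, 0, 0, 0]
  ]
}}

```text
time: 37.8
tool_pos: [0.4897, 0.0201, 0.0207]
tool_rot: [0.076, 0.045, 0.996, -0.003]
contact_force: [-1.2, 0.4, -4.4]
gripper_width: 0.648
```

{"method": "step_arm", "body": {
  "steps": [
    [0, 0, 0, 0],
    [0, 0, 0, 0],
    [0, 0, 0, 0]
  ],
  "claw": 100
}}

```text
time: 38.1
tool_pos: [0.496, 0.0193, 0.029]
tool_rot: [0.082, 0.045, 0.996, -0.004]
contact_force: [-0.1, 0.3, 0.1]
gripper_width: 1.0
```

```bash
python3 st.py 485.5 21.5 18
```

```text
t 38.1 pos [0.496  0.0193 0.029 ] r 0.496 az 2.2
j [-0.113 -0.141  2.17   0.004  0.948 -1.596] w 1.0
lean(tipfwd) deg: x 9.4 y -0.9 yaw of -xt -5.1
-xt pitch up 9.4 yt up -0.0
F [-0.06  0.31  0.14] T world [ 0.022  0.05  -0.01 ] T tool [-0.015  0.052  0.012]
shift tool mm [12.4  1.2  9.1]
```

{"method": "step_arm", "body": {
  "steps": [
    [0, 0, -25, 0],
    [0, 0, -45, 0],
    [0, 0, -48, 0],
    [-4, 46, -10, 0],
    [-4, 48, 0, 0],
    [-4, 48, 0, 0],
    [-4, 48, 0, 0],
    [-4, 46, 0, 0]
  ]
}}

```text
time: 38.9
tool_pos: [0.5237, 0.2576, 0.1822]
tool_rot: [0.097, 0.051, 0.994, -0.002]
contact_force: [0.7, -0.3, 0.1]
gripper_width: 0.998
```

```bash
python3 wr.py w3; python3 st.py 493 261 18
```

```text
[196. 168.  49.] 11201 [490.9 260.7] [ 56. 142.] 84.3 z [0.058 0.059 0.06 ]
[214. 211. 199.] 10442 [488.2  21.7] [ 59. 143.] 85.1 z [0.054 0.059 0.061]
[ 28.  60. 143.] 10635 [500.6 137.6] [ 57. 143.] 84.1 z [0.057 0.059 0.06 ]
t 38.95 pos [0.5245 0.2635 0.183 ] r 0.587 az 26.7
j [ 0.377 -0.111  1.864 -0.084  1.211 -1.072] w 0.996
lean(tipfwd) deg: x 11.2 y -0.5 yaw of -xt -5.8
-xt pitch up 11.2 yt up 0.6
F [-3.01  2.44  0.86] T world [0.021 0.178 0.062] T tool [-0.015  0.179 -0.058]
shift tool mm [ 62.4  -7.5 155.8]
```

View pics/w3.png

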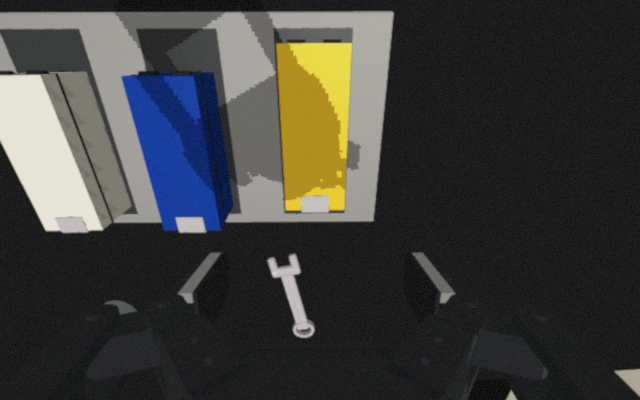

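The wrist view shows white (65,150), about 6 mm off its start, and blue (180,150), both flat. Yellow is at (315,125), undisturbed. I'll grasp yellow now.

{"method": "step_arm", "body": {
  "steps": [
    [18, -3, 44, 0],
    [18, -2, 44, 0],
    [16, -1, 34, 0],
    [0, 0, 0, 0]
  ]
}}

```text
time: 39.35
tool_pos: [0.5016, 0.2686, 0.0591]
tool_rot: [0.105, 0.046, 0.993, 0.005]
contact_force: [-1.2, 0.2, -0.2]
gripper_width: 0.999
```

```bash
python3 st.py 491 261 16
```

```text
t 39.35 pos [0.5016 0.2686 0.0591] r 0.569 az 28.2
j [ 0.402 -0.018  2.    -0.1    0.967 -1.028] w 0.999
lean(tipfwd) deg: x 12.0 y -0.0 yaw of -xt -5.4
-xt pitch up 12.0 yt up 1.1
F [-1.18  0.19 -0.19] T world [-0.037  0.115  0.028] T tool [ 0.041  0.112 -0.035]
shift tool mm [18.5 -9.4 40. ]
```

{"method": "step_arm", "body": {
  "steps": [
    [13, -8, 36, 0],
    [6, -2, 10, 0],
    [0, 0, 0, 0]
  ]
}}

```text
time: 39.65
tool_pos: [0.4974, 0.2623, 0.017]
tool_rot: [0.11, 0.046, 0.993, 0.007]
contact_force: [0.1, -0.7, 0.8]
gripper_width: 1.0
```

```bash
python3 st.py 491 261 16
```

```text
t 39.65 pos [0.4974 0.2623 0.017 ] r 0.562 az 27.8
j [ 0.394  0.028  2.039 -0.106  0.871 -1.025] w 1.0
lean(tipfwd) deg: x 12.7 y 0.2 yaw of -xt -5.5
-xt pitch up 12.6 yt up 1.4
F [ 0.13 -0.68  0.82] T world [-0.016  0.118  0.01 ] T tool [ 0.024  0.116 -0.012]
shift tool mm [ 6.4 -1.9 -0.5]
```

{"method": "step_arm", "body": {
  "steps": [
    [8, -2, 3, 0],
    [0, 0, 0, 0],
    [0, 0, 0, 0],
    [0, 0, 0, 0],
    [0, 0, 0, 0]
  ],
  "claw": 0
}}

```text
time: 40.15
tool_pos: [0.4944, 0.2629, 0.0196]
tool_rot: [0.115, 0.046, 0.992, 0.009]
contact_force: [-0.2, 0.0, -3.1]
gripper_width: 0.648
```

```bash
python3 st.py 491 261 16
```

```text
t 40.15 pos [0.4944 0.2629 0.0196] r 0.56 az 28.0
j [ 0.397  0.013  2.05  -0.108  0.865 -1.019] w 0.648
lean(tipfwd) deg: x 13.2 y 0.4 yaw of -xt -5.5
-xt pitch up 13.1 yt up 1.6
F [-0.25  0.02 -3.1 ] T world [ 0.015  0.218 -0.017] T tool [0.01  0.218 0.022]
shift tool mm [ 3.9 -2.3  2.7]
```

{"method": "step_arm", "body": {
  "steps": [
    [0, 0, -30, 0],
    [0, 0, -46, 0],
    [0, 0, -48, 0],
    [0, 0, -48, 0],
    [15, -40, -15, 0],
    [15, -42, -15, 0],
    [15, -42, -15, 0],
    [15, -42, -15, 0]
  ]
}}

```text
time: 40.95
tool_pos: [0.3623, 0.0994, 0.2319]
tool_rot: [0.11, 0.041, 0.993, 0.007]
contact_force: [0.1, -1.2, -3.1]
gripper_width: 0.65
```

```bash
python3 st.py 340 0 260
```

```text
t 40.95 pos [0.3623 0.0994 0.2319] r 0.376 az 15.3
j [ 0.079 -0.81   2.27  -0.013  1.462 -1.409] w 0.65
lean(tipfwd) deg: x 12.6 y 0.2 yaw of -xt -4.9
-xt pitch up 12.6 yt up 1.3
F [ 0.14 -1.19 -3.09] T world [-0.131  0.187 -0.019] T tool [ 0.147  0.175 -0.009]
shift tool mm [   7.3 -100.2  -32.7]
```

{"method": "step_arm", "body": {
  "steps": [
    [20, -10, -12, 0],
    [20, -10, -12, 0],
    [15, -5, -5, 0],
    [15, -3, -5, 0],
    [25, -3, -5, 0],
    [40, -3, -5, 0],
    [40, -3, -5, 0],
    [40, -3, -5, 0]
  ]
}}

```text
time: 41.75
tool_pos: [0.2552, 0.1327, 0.2565]
tool_rot: [0.065, 0.051, 0.996, -0.019]
contact_force: [0.7, 1.2, -4.2]
gripper_width: 0.651
```

{"method": "step_arm", "body": {
  "steps": [
    [40, -3, -5, 0],
    [40, -3, -5, 0],
    [40, -3, -5, 0],
    [40, -3, -5, 0],
    [40, -3, -5, 0],
    [40, -3, -5, 0]
  ]
}}

```text
time: 42.35
tool_pos: [0.0679, 0.2295, 0.2766]
tool_rot: [0.045, 0.053, 0.996, -0.047]
contact_force: [-0.3, 1.5, -4.5]
gripper_width: 0.645
```

```bash
python3 st.py
```

```text
t 42.35 pos [0.0679 0.2295 0.2766] r 0.239 az 73.5
j [ 1.112 -1.009  2.28  -0.128  1.919 -0.394] w 0.645
lean(tipfwd) deg: x 4.9 y -5.7 yaw of -xt -5.8
-xt pitch up 5.4 yt up -5.1
F [-0.26  1.45 -4.52] T world [0.183 0.147 0.022] T tool [-0.168  0.163 -0.02 ]
```

{"method": "step_arm", "body": {
  "steps": [
    [-40, 0, 0, 0],
    [-46, -5, 0, 0],
    [-46, -8, 0, 0],
    [-30, -38, 0, 0],
    [-30, -38, 0, 0],
    [-25, -40, 0, 0],
    [0, -45, 0, 0],
    [5, -45, 0, 0]
  ]
}}

```text
time: 43.15
tool_pos: [0.2741, 0.0225, 0.3184]
tool_rot: [0.044, -0.015, 0.998, -0.039]
contact_force: [1.6, -0.6, -3.9]
gripper_width: 0.647
```

```bash
python3 st.py
```

```text
t 43.15 pos [0.2741 0.0225 0.3184] r 0.275 az 4.7
j [-0.123 -1.01   2.211 -0.068  1.843 -1.746] w 0.647
lean(tipfwd) deg: x 5.1 y -4.4 yaw of -xt 1.9
-xt pitch up 4.9 yt up -4.5
F [ 1.55 -0.64 -3.89] T world [0.1   0.077 0.024] T tool [-0.104  0.072 -0.021]
```

{"method": "step_arm", "body": {
  "steps": [
    [-10, -45, 0, 2.5],
    [-5, -45, 0, 2.5],
    [0, -45, 0, 2.5],
    [20, 5, -3, 0],
    [36, 14, -5, 0],
    [36, 14, -5, 0],
    [36, 14, -5, 0],
    [36, 14, -5, 0]
  ]
}}

```text
time: 43.95
tool_pos: [0.2356, -0.0733, 0.368]
tool_rot: [0.006, 0.063, 0.998, -0.026]
contact_force: [0.5, 0.2, -3.5]
gripper_width: 0.647
```

```bash
python3 st.py
```

```text
t 43.95 pos [ 0.2356 -0.0733  0.368 ] r 0.247 az -17.3
j [-0.559 -1.01   2.125 -0.044  1.991 -2.024] w 0.647
lean(tipfwd) deg: x 0.5 y -3.0 yaw of -xt -7.2
-xt pitch up 0.8 yt up -2.9
F [ 0.49  0.19 -3.47] T world [ 0.075 -0.11   0.035] T tool [-0.089 -0.101 -0.029]
```

{"method": "step_arm", "body": {
  "steps": [
    [40, 4, 0, -1],
    [40, 4, 0, 0],
    [40, 4, 0, 0],
    [0, 0, 0, 0],
    [0, 0, 0, 0],
    [0, 0, 0, 0]
  ]
}}

```text
time: 44.55
tool_pos: [0.2082, -0.0691, 0.4034]
tool_rot: [-0.023, 0.049, 0.998, -0.021]
contact_force: [0.7, 0.4, -3.6]
gripper_width: 0.646
```

```bash
python3 feel.py ydown; python3 st.py
```

```text
Ttool [-0.051 -0.044 -0.003] sd [0.026 0.081 0.024] F [-0.01 -0.08 -4.19] Tw [ 0.047 -0.049  0.003]
t 44.85 pos [ 0.2078 -0.0692  0.4033] r 0.219 az -18.4
j [-0.586 -1.01   2.065 -0.07   2.105 -2.092] w 0.649
lean(tipfwd) deg: x -2.9 y -2.3 yaw of -xt -5.8
-xt pitch up -2.6 yt up -2.5
F [-0.49 -0.14 -3.58] T world [ 0.029 -0.171 -0.004] T tool [-0.046 -0.167  0.009]
```

{"method": "step_arm", "body": {
  "steps": [
    [-30, 2, 0, 0],
    [-48, 3, 0, 0],
    [-48, 3, 0, 0],
    [-48, 3, 0, 0],
    [-48, 3, 0, 0],
    [-48, 3, 0, 0],
    [-48, 3, 0, 0],
    [-48, 3, 0, 0]
  ]
}}

```text
time: 45.65
tool_pos: [0.585, -0.0843, 0.3876]
tool_rot: [-0.02, 0.053, 0.998, -0.024]
contact_force: [-0.4, 0.4, -2.6]
gripper_width: 0.649
```

{"method": "step_arm", "body": {
  "steps": [
    [-48, 3, 0, 0],
    [-48, 3, 0, 0],
    [-48, 3, 0, 0],
    [-48, 3, 0, 0],
    [-48, 3, 0, 0],
    [-48, 3, 0, 0],
    [-35, 0, 0, 0],
    [-25, 0, 0, 0]
  ]
}}

```text
time: 46.45
tool_pos: [0.9408, -0.1031, 0.3542]
tool_rot: [-0.027, 0.052, 0.998, -0.023]
contact_force: [3.0, -0.8, -3.1]
gripper_width: 0.652
```

{"method": "step_arm", "body": {
  "steps": [
    [-38, 0, -4, 0],
    [-40, 0, -6, 0],
    [-40, 0, -10, 0],
    [-44, 0, -10, 0],
    [-44, 0, -10, 0],
    [-46, 0, -10, 0],
    [-46, 0, -10, 0],
    [-46, 0, -10, 0]
  ]
}}

```text
time: 47.25
tool_pos: [1.0146, -0.11, 0.2939]
tool_rot: [0.06, 0.05, 0.997, -0.027]
contact_force: [0.1, -0.1, -4.1]
gripper_width: 0.65
```

{"method": "step_arm", "body": {
  "steps": [
    [-46, 0, -8, 0],
    [-46, 0, -6, 0],
    [-46, 0, -4, 0],
    [-46, 0, -2, 0],
    [-48, 0, 0, 0],
    [-48, 0, 0, 0],
    [-48, 0, 0, 0],
    [-48, 0, 0, 0]
  ]
}}

```text
time: 48.05
tool_pos: [1.0829, -0.1144, 0.3115]
tool_rot: [0.186, 0.046, 0.981, -0.035]
contact_force: [0.5, -0.3, -3.6]
gripper_width: 0.652
```

```bash
python3 st.py
```

```text
t 48.05 pos [ 1.0829 -0.1144  0.3115] r 1.089 az -6.0
j [-0.167  1.119  0.056 -0.024  1.587 -1.649] w 0.652
lean(tipfwd) deg: x 21.2 y -4.9 yaw of -xt -4.8
-xt pitch up 21.6 yt up -2.9
F [ 0.51 -0.26 -3.59] T world [0.107 0.509 0.037] T tool [-0.074  0.515 -0.039]
```

{"method": "step_arm", "body": {
  "steps": [
    [-48, 0, 2, 0],
    [-48, 0, 2, 0],
    [-48, 0, 2, 0],
    [-48, 0, 3, 0],
    [-48, 0, 3, 0],
    [0, 0, 0, 0],
    [0, 0, 0, 0],
    [0, 0, 0, 0]
  ]
}}

```text
time: 48.85
tool_pos: [1.1183, -0.1155, 0.3447]
tool_rot: [0.263, 0.043, 0.963, -0.039]
contact_force: [-0.8, 0.4, -3.7]
gripper_width: 0.648
```

```bash
python3 feel.py yup; python3 st.py
```

```text
Ttool [-0.073  0.57   0.   ] sd [0.031 0.087 0.023] F [ 0.25 -0.17 -3.97] Tw [0.122 0.562 0.007]
t 49.15 pos [ 1.1184 -0.1155  0.3441] r 1.124 az -5.9
j [-0.166  1.106  0.055 -0.013  1.442 -1.648] w 0.649
lean(tipfwd) deg: x 30.2 y -5.6 yaw of -xt -4.2
-xt pitch up 30.7 yt up -2.9
F [ 0.43 -0.19 -4.  ] T world [0.166 0.625 0.013] T tool [-0.109  0.638  0.012]
```

{"method": "step_arm", "body": {
  "steps": [
    [30, -4, -15, 0],
    [42, -6, -22, 0],
    [42, -6, -22, 0],
    [42, -6, -22, 0],
    [42, -6, -22, 0],
    [42, -6, -22, 0],
    [42, -6, -22, 0],
    [42, -6, -22, 0]
  ]
}}

```text
time: 49.95
tool_pos: [0.7774, -0.1245, 0.3152]
tool_rot: [0.26, 0.043, 0.964, -0.038]
contact_force: [-0.5, 0.1, -2.0]
gripper_width: 0.647
```

{"method": "step_arm", "body": {
  "steps": [
    [42, -6, -22, 0],
    [42, -6, -22, 0],
    [42, -6, -22, 0],
    [42, -6, -22, 0],
    [42, -6, -22, 0],
    [25, -4, -13, 0],
    [16, -3, -8, 0],
    [14, 0, -7, 0]
  ]
}}

```text
time: 50.75
tool_pos: [0.4604, -0.1309, 0.3053]
tool_rot: [0.265, 0.042, 0.962, -0.043]
contact_force: [0.6, -0.2, -4.1]
gripper_width: 0.652
```

```bash
python3 st.py
```

```text
t 50.75 pos [ 0.4604 -0.1309  0.3053] r 0.479 az -15.9
j [-0.532 -0.752  2.175  0.18   1.203 -2.037] w 0.652
lean(tipfwd) deg: x 30.5 y -6.0 yaw of -xt -3.8
-xt pitch up 31.0 yt up -3.5
F [ 0.59 -0.17 -4.08] T world [ 0.143  0.572 -0.061] T tool [-0.058  0.586  0.065]
```

Comparing swing slopes (N m per unit sin of pitch): blue is about 1.20, yellow about 1.10 and white about 0.77. The ball's moment opposes the hanging-weight swing, about +0.11 with latch down and −0.11 with latch up. White therefore fits the rattle exactly, as (0.43+0.22)/0.566 is about 1.15, matching the other two. I'll put yellow back.

{"method": "step_arm", "body": {
  "steps": [
    [28, 5, -16, 0],
    [22, 4, -12, 0],
    [15, 3, -8, 0],
    [13, 2, -7, 0],
    [15, 3, -7, 0],
    [25, 5, -8, 0],
    [35, 6, -8, 0],
    [40, 6, -8, 0]
  ]
}}

```text
time: 51.55
tool_pos: [0.3679, -0.1194, 0.2882]
tool_rot: [0.229, 0.039, 0.972, -0.034]
contact_force: [-0.5, 0.3, -4.1]
gripper_width: 0.647
```

{"method": "step_arm", "body": {
  "steps": [
    [40, 6, -7, 0],
    [40, 6, -7, 0],
    [40, 6, -7, 0],
    [40, 6, -7, 0],
    [40, 6, -7, 0],
    [40, 6, -7, 0],
    [40, 6, -7, 0]
  ]
}}

```text
time: 52.25
tool_pos: [0.2853, -0.1744, 0.2379]
tool_rot: [0.155, 0.032, 0.987, 0.007]
contact_force: [-0.1, -0.7, -3.7]
gripper_width: 0.65
```

```bash
python3 st.py 488 263 170
```

```text
t 52.25 pos [ 0.2853 -0.1744  0.2379] r 0.334 az -31.4
j [-1.004 -1.01   2.362  0.264  1.619 -2.475] w 0.65
lean(tipfwd) deg: x 17.9 y 0.2 yaw of -xt -3.9
-xt pitch up 17.8 yt up 1.3
F [-0.05 -0.7  -3.74] T world [-0.014  0.371 -0.053] T tool [0.053 0.368 0.047]
shift tool mm [-143.4  447.3  128.2]
```

{"method": "step_arm", "body": {
  "steps": [
    [-8, 46, 0, 0],
    [-8, 47, 0, 0],
    [-5, 47, 0, 0],
    [15, 30, -4, 0],
    [36, 10, -6, 0],
    [40, 0, -6, 0],
    [40, 0, -6, 0]
  ]
}}

```text
time: 52.95
tool_pos: [0.3205, -0.0179, 0.244]
tool_rot: [0.101, 0.062, 0.993, 0.007]
contact_force: [0.4, 0.6, -3.4]
gripper_width: 0.653
```

```bash
python3 st.py 488 263 170
```

```text
t 52.95 pos [ 0.3205 -0.0179  0.244 ] r 0.321 az -3.2
j [-0.353 -1.01   2.339  0.071  1.621 -1.79 ] w 0.653
lean(tipfwd) deg: x 11.7 y 0.1 yaw of -xt -7.3
-xt pitch up 11.6 yt up 1.5
F [ 0.45  0.55 -3.39] T world [-0.065  0.149 -0.001] T tool [ 0.082  0.139 -0.012]
shift tool mm [-113.1  297.1  106.8]
```

{"method": "step_arm", "body": {
  "steps": [
    [-16, 43, 7, -1],
    [-16, 43, 7, -0.8],
    [-16, 43, 7, 0],
    [-16, 43, 7, 0],
    [-16, 43, 7, 0],
    [-16, 43, 7, 0],
    [-14, 38, 7, 0],
    [0, 0, 0, 0]
  ]
}}

```text
time: 53.75
tool_pos: [0.4805, 0.2597, 0.2208]
tool_rot: [0.101, 0.062, 0.993, -0.001]
contact_force: [-0.6, -0.5, -3.7]
gripper_width: 0.651
```

```bash
python3 st.py 494 263 20
```

```text
t 53.75 pos [0.4805 0.2597 0.2208] r 0.546 az 28.4
j [ 0.407 -0.244  1.917 -0.096  1.29  -1.022] w 0.651
lean(tipfwd) deg: x 11.6 y -0.8 yaw of -xt -7.2
-xt pitch up 11.6 yt up 0.6
F [-0.57 -0.53 -3.67] T world [-0.012  0.23  -0.021] T tool [0.044 0.227 0.015]
shift tool mm [ 27.6   2.7 199.4]
```

{"method": "step_arm", "body": {
  "steps": [
    [7, 0, 46, -1],
    [7, 0, 46, -0.7],
    [7, 0, 46, 0],
    [6, 0, 32, 0],
    [0, 0, 0, 0]
  ]
}}

```text
time: 54.25
tool_pos: [0.4938, 0.254, 0.0453]
tool_rot: [0.101, 0.051, 0.994, -0.003]
contact_force: [-0.4, -0.4, -4.6]
gripper_width: 0.647
```

```bash
python3 st.py 494 263 20
```

```text
t 54.25 pos [0.4938 0.254  0.0453] r 0.555 az 27.2
j [ 0.387 -0.021  2.029 -0.111  0.955 -1.025] w 0.647
lean(tipfwd) deg: x 11.5 y -0.9 yaw of -xt -5.9
-xt pitch up 11.6 yt up 0.2
F [-0.38 -0.42 -4.55] T world [-0.045  0.377 -0.026] T tool [0.087 0.37  0.01 ]
shift tool mm [ 5.8  8.9 24.6]
```

{"method": "step_arm", "body": {
  "steps": [
    [6, 9, 27, 0],
    [0, 0, 0, 0]
  ]
}}

```text
time: 54.45
tool_pos: [0.4984, 0.2615, 0.0206]
tool_rot: [0.103, 0.053, 0.993, -0.002]
contact_force: [-0.9, 0.4, -4.0]
gripper_width: 0.651
```

{"method": "step_arm", "body": {
  "steps": [
    [0, 0, 0, 0],
    [0, 0, 0, 0],
    [0, 0, 0, 0]
  ],
  "claw": 100
}}

```text
time: 54.75
tool_pos: [0.5049, 0.2615, 0.0291]
tool_rot: [0.109, 0.055, 0.993, -0.0]
contact_force: [0.5, 0.2, 0.1]
gripper_width: 1.0
```

{"method": "step_arm", "body": {
  "steps": [
    [0, 0, -25, 0],
    [0, 0, -45, 0],
    [0, 0, -48, 0],
    [0, -46, -10, 0],
    [0, -48, 0, 0],
    [0, -48, 0, 0],
    [0, -48, 0, 0],
    [0, -44, 0, 0]
  ]
}}

```text
time: 55.55
tool_pos: [0.4574, 0.0285, 0.1742]
tool_rot: [0.124, 0.048, 0.991, 0.003]
contact_force: [1.5, -0.5, 0.7]
gripper_width: 0.994
```

```bash
python3 wr.py w4; python3 st.py 488 21.7 16
```

```text
[229. 196.  54.] 9859 [499.8 262.4] [ 59. 143.] 84.0 z [0.053 0.059 0.06 ]
[215. 212. 199.] 8551 [487.7  21.3] [ 56. 142.] 85.0 z [0.058 0.059 0.06 ]
[ 34.  73. 167.] 8608 [500.4 137.6] [ 57. 143.] 84.3 z [0.056 0.059 0.06 ]
t 55.6 pos [0.4573 0.0223 0.1744] r 0.458 az 2.8
j [-0.125 -0.525  2.205  0.019  1.213 -1.596] w 1.001
lean(tipfwd) deg: x 14.3 y -0.8 yaw of -xt -6.0
-xt pitch up 14.3 yt up 0.7
F [ 1.75 -3.35  0.08] T world [-0.092  0.088  0.006] T tool [ 0.096  0.078 -0.03 ]
shift tool mm [  9.4   0.6 161.1]
```

{"method": "step_arm", "body": {
  "steps": [
    [3, 0, 45, 0],
    [3, 0, 45, 0],
    [3, 0, 42, 0],
    [1, 0, 20, 0],
    [0, 0, 0, 0]
  ]
}}

```text
time: 56.1
tool_pos: [0.4946, 0.0137, 0.034]
tool_rot: [0.137, 0.057, 0.989, -0.002]
contact_force: [-0.4, 0.3, 0.4]
gripper_width: 1.0
```

{"method": "step_arm", "body": {
  "steps": [
    [0, 0, 2, 0],
    [0, 0, 0, 0],
    [0, 0, 0, 0],
    [0, 0, 0, 0],
    [0, 0, 0, 0]
  ],
  "claw": 0
}}

```text
time: 56.6
tool_pos: [0.4973, 0.014, 0.038]
tool_rot: [0.141, 0.056, 0.988, -0.002]
contact_force: [0.0, -0.5, -4.6]
gripper_width: 0.648
```

```bash
python3 st.py 488 21.3 16
```

```text
t 56.6 pos [0.4973 0.014  0.038 ] r 0.498 az 1.6
j [-0.13  -0.23   2.241  0.021  0.849 -1.599] w 0.648
lean(tipfwd) deg: x 16.1 y -1.2 yaw of -xt -6.6
-xt pitch up 16.1 yt up 0.6
F [ 0.02 -0.46 -4.59] T world [0.042 0.438 0.048] T tool [-0.005  0.44  -0.043]
shift tool mm [15.8  5.9 18.3]
```

{"method": "step_arm", "body": {
  "steps": [
    [0, 0, -20, 0],
    [0, 0, -35, 0],
    [0, 0, -40, 0],
    [0, 0, -40, 0],
    [0, 0, -30, 0],
    [-10, -20, 2, 0],
    [-17, -38, 4, 0],
    [-17, -38, 4, 0]
  ]
}}

```text
time: 57.4
tool_pos: [0.4793, -0.0811, 0.2005]
tool_rot: [0.137, 0.052, 0.989, -0.002]
contact_force: [0.5, -0.2, -3.8]
gripper_width: 0.645
```

{"method": "step_arm", "body": {
  "steps": [
    [-17, -39, 4, 0],
    [-17, -39, 4, 0],
    [-17, -39, 4, 0],
    [-17, -39, 4, 0],
    [-17, -39, 4, 0],
    [-12, -25, 2, 0],
    [0, 0, 0, 0],
    [0, 0, 0, 0]
  ]
}}

```text
time: 58.2
tool_pos: [0.5531, -0.3248, 0.1978]
tool_rot: [0.133, 0.055, 0.99, -0.003]
contact_force: [0.8, 0.2, -4.2]
gripper_width: 0.638
```

```bash
python3 - <<'E'
from h import *
im,d=grab_frame('scene'); cv2.imwrite('pics/f1.png',im[...,::-1])
E
python3 st.py 569 -313 200
```

```text
t 58.25 pos [ 0.553  -0.3245  0.1978] r 0.641 az -30.4
j [-0.716 -0.033  1.772  0.17   1.191 -2.223] w 0.639
lean(tipfwd) deg: x 15.2 y -1.2 yaw of -xt -6.4
-xt pitch up 15.3 yt up 0.5
F [ 0.34  0.17 -3.11] T world [ 0.042  0.391 -0.072] T tool [0.021 0.393 0.073]
shift tool mm [-14.7  13.2   1.9]
```

View pics/f1.png

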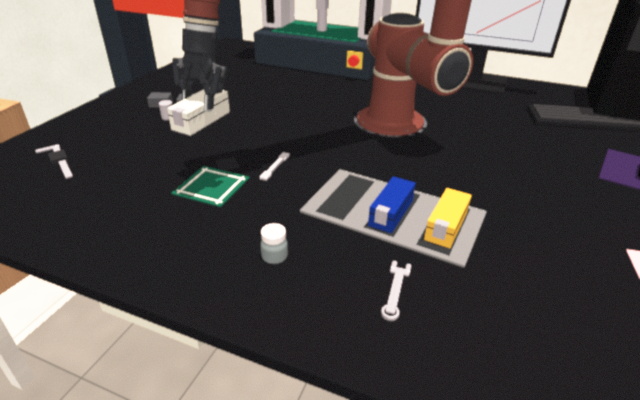

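The scene view shows the white case held level at (200,110), above the mat. Blue (392,205), yellow (448,217), the jar, the wrench and the coupon are all in place. I'll centre it and hand in.

{"method": "step_arm", "body": {
  "steps": [
    [-7, 7, 0, 0],
    [-7, 7, 0, 0],
    [0, 0, 0, 0],
    [0, 0, 0, 0],
    [0, 0, 0, 0]
  ]
}}

```text
time: 58.75
tool_pos: [0.569, -0.3061, 0.2018]
tool_rot: [0.132, 0.052, 0.99, -0.002]
contact_force: [0.0, 1.0, -4.6]
gripper_width: 0.641
```

```bash
python3 st.py 569 -313 200; python3 - <<'E'
from h import *
print(job_done()); s=state(); print(s['time'],np.round(s['tool_pos'],3),np.round(s['contact_force'],1),round(s['gripper_width'],3))
E
```

```text
t 58.75 pos [ 0.569  -0.3061  0.2018] r 0.646 az -28.3
j [-0.674 -0.026  1.759  0.161  1.193 -2.183] w 0.641
lean(tipfwd) deg: x 15.2 y -1.1 yaw of -xt -6.1
-xt pitch up 15.2 yt up 0.5
F [ 0.02  1.04 -4.56] T world [0.029 0.412 0.039] T tool [ 0.004  0.413 -0.038]
shift tool mm [-0.3 -6.8  1.9]
the job is handed in; nothing more can be done
None
the job is handed in; nothing more can be done
```

I shook all three cases in the order blue, white, yellow, and judged that **white rattles**. I handed the job in at 58.75 s with white held over the mat. The interface reports no verdict, so the result is unconfirmed.

- **Tilting:** the moves have no tilt command. I tipped the tool by pushing against the arm's inner limit for latch down and its outer limit for latch up. By tool pitch, the cases tipped about 16–19° each way. I did not measure case tilt directly with a camera.
- **Rattle evidence:** the moment swing per unit sin(pitch) was about 1.20 N m for blue, 1.10 for yellow and 0.77 for white. The ball's moment works against the hanging-weight swing. Adding back 0.22 N m brings white to about 1.15, in line with the other two.
- **A disagreement:** the task says the rattling case swings *more*; read without that sign, white would not be picked. I went with the physics because it makes the three cases agree. Readings were noisy, up to about 0.09 N m per sample.
- **Last checks:**
  - Blue and yellow were flat on the tray, about 2 mm and 8 mm from their starts.
  - Jar, wrench and coupon looked unmoved in the last scene picture.
  - White was level to about 1° by the tool reading, with its centre roughly 5 mm from the mat centre and about 0.20 m up.
- **Near misses:**
  - The wrist force briefly read about 103 N (limit 120 N) when the arm ran into a joint stop with the blue case.
  - Joint 2 read −1.012 against a stated limit of −1.01.
  - The final grip on white sits high on the case; the opening reading drifted from 0.648 to about 0.64 but held.

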